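Snap a sprung roller into the board-feed stand

ROBOT

A 7-joint arm with a two-finger parallel gripper is mounted at the origin on a cart in front of the work surface, level with it; the furniture and walls round the work are solid. World frame = base frame: x ahead of the robot, y to its left, z up, the work surface at z = 0. Lengths are in m, angles in rad, forces in N, time in s.
With the tool pointing down it reaches from about 0.4 to 0.875 m from the base axis. Payload 4.4 kg.
Tool frame: the origin (TCP) lies between the finger pads; the fingertips stand 25 mm ahead of it and the grasp point (between the pads) lies 6 mm ahead of it; z points along the fingers, y is the direction in which the jaws open and shut (so a half turn about z gives the same grasp; the last joint's range is limited). The gripper opens to 85 mm and grips with 20 to 120 N. Pads are 22 mm wide; open, the fingers measure 114 mm over their backs; the gripper's body (76 mm by 85 mm) begins 54 mm behind the grasp point. The pads swing forward as they close: fully open they stand 13 mm farther back than shut.
Start: joints at [1.12, 0.628, 0.038, 1.517, -0.027, 0.996, -0.02], TCP at [0.244, -0.602, 0.217] pointing down, gripper open.
Joint ranges: [-3.06, 3.06], [-0.37, 2.12], [-1.25, 1.32], [0.18, 2.47], [-1.1, 4.24], [0.23, 1.98], [-2.94, 2.94]. Speed limits (rad/s): [2.57, 2.57, 3.14, 3.14, 3.14, 3.14, 3.14].

INTERFACE

Orientations are given as a rotation vector (axis times angle).
In Python, from station import sense, viewer, job_done gives the robot as it stands.
- The arm moves only by the tool carry_out, never from a script. Its argument "deltas" is text: rows parted by semicolons, each of 4 numbers parted by spaces: the shift along the tool's x, y, z each as a share of 500 mm, from -1 to 1, then the turn about the tool's z as a share of pi/2 rad, from -1 to 1. A call has 1 to 5 rows; each row is the pose to reach, as a shift and turn from the pose commanded when the call began, along the tool's axes at that moment; what a row does not reach only later rows make up. A row lasts 1/8 s, in which the tool goes at most 62.5 mm and 10.7 degrees, less where a joint would pass 70% of its speed; a pose out of reach is approached as far as the arm can. A call with a number of a shift or a turn outside -1 to 1 is refused whole. A call with a gripper value outside its range is refused whole. "claw" is the opening, from -1 (shut) to 1 (fully open), set as the call begins (left out, the last holds). The fingers move at their own pace and stop on an object; "grip_force" is the grip in N (left out, the last holds). Time passes only in rows, so rows that repeat a pose let the fingers close. It gives the time, the measured TCP pose, the force and the opening at its end, in the units of the state.
- sense(): the state, without advancing time (a new reading comes with each control period).
- viewer.grab_frame(name): name is "side" or "top"; returns a dict with "image" (480x640x3 uint8, red, green, blue), "intrinsics" (3x3 intrinsics, pixels), "R" (3x3) and "t" (3): a world point X has camera coordinates R X + t. Camera axes: x right, y down, z forward; pixel columns grow to the right and rows downward; lengths in m; the calibration is good to about 2 mm. A picture is of the moment at which its call begins. There is no depth.
- job_done(): hands the job in, once; it reports no verdict.
The state is a dict: "t": time; "qpos": joint angles; "qd": joint speeds; "joint_efforts": joint torques, N m; "position": TCP position; "orientation": TCP orientation; "ft_force": force on the tool from outside, world axes, zero at the start; "torque": the same for the moment, N m; "width": finger opening in m.
Only numpy, scipy, OpenCV 4.12 (cv2) and the standard library are available. Lean on these libraries where they do the work, as an engineer would, in place of code of your own. Each camera call takes 0.05 s, during which the arm holds its last target.

TASK

Put the spare roller back in the empty front place of the roller stand: lay it with its plain steel stub in the open notch of the grey cheek and its sprung brass pin resting on the white ramp of the blue cheek, and let go of it. Then press that end of the roller down until the pin snaps out into the hole below the ramp, so that the roller sits level like its neighbour, and take the hand away. Leave the sanding block and the offcuts where they are.

Things in the scene. Friction and masses are not known exactly. Their poses are not given: they have to be found in the camera images.
- roller_center (a point): centre of the loose roller: an aluminium tube with smooth, slippery black caps over its last 20 mm, 36 mm in diameter and 120 mm long, 0.3 kg. Its y axis is the roller's axis and points to the end with the sprung brass pin. At the start it lies level in the cradle, axis 45 mm above the bench; grip it across its middle, between the saddles
- stub_mid (a point): point on the plain steel stub of the loose roller, 67 mm from the roller's centre towards -y of the roller. The stub is fixed, 10 mm in diameter, and sticks out 14 mm beyond the tube
- plunger_tip (a point): the very tip of the sprung brass pin of the loose roller, on its axis, 77 mm from the roller's centre when the pin is fully out. The pin is 12 mm in diameter with a round end and sticks out 17 mm
- plunger (a joint): how far the brass pin is pushed into the tube, m: 0 fully out, 0.016 fully in. The spring takes 2 N to start and 7.5 N to push it fully in. The pin must go in by about 9 mm to pass the ramp's lower edge; when it has snapped into the hole it stands below 3 mm again
- cradle: fixed wooden cradle that holds the loose roller at the start: base 70 x 130 x 8 mm with two low saddles across it, 44 mm either side of the middle and 14 mm thick, 41 mm high at their cheeks; origin at the centre of its underside, y axis along the roller lying in it. 74 mm between the saddles is free
- stand: fixed roller stand: plywood base 180 x 186 x 8 mm with two pairs of cheeks, inner faces 128 mm apart. Origin on the bench below the middle of the empty place (the pair nearer the robot); y axis along the roller to be fitted, from grey notched cheek (-y) to blue cheek (+y). A fitted roller has its axis 55 mm and its top 73 mm above the bench. A second, fixed roller sits 100 mm behind (+x)
- notch (a point): the seat in the grey cheek of the empty place: on the axis of a fitted roller, 55 mm above the bench, 71 mm from the stand's origin towards -y. The notch is open upwards, 14 mm wide with a flared mouth (wider above 75 mm), its floor 50 mm above the bench, cheek top about 90 mm above the bench
- recess (a point): the bottom of the hole in the blue cheek of the empty place, where the tip of the brass pin ends up: about 55 mm above the bench, 72.5 mm from the stand's origin towards +y; the hole is 17 mm wide and 8.5 mm deep
- sanding_block: cork-and-brown sanding block, 64 x 112 x 36 mm, origin at the centre of its underside; leave alone
- offcut: pale wooden offcut lying on the bench between stand and cradle, 45 x 130 x 30 mm, long along its y axis; origin at the centre of its underside; leave alone
- offcut_short: brown wooden offcut, 60 x 90 x 22 mm, origin at the centre of its underside; leave alone
- ramp (a point): lower edge of the white ramp above the hole of the empty place's blue cheek, 71 mm above the bench. The ramp leans outward 35 degrees from vertical, 30 mm long, in a channel 17 mm wide with flared top (cheek top 105 mm). Stub in notch and pin on ramp, the roller rises to the pin by 0.2 to 0.25 rad, centre about 70 mm up. 5 to 15 N down on the black cap at the pin end snaps it in
Mind the look-alikes: they are no part of the job. What is shaped like the part that bears roller_center but purple is not meant.

How it is judged:
On the way:
1. the roller lies let go with its stub in the notch and its pin up on the ramp (distance between stub_mid and notch below 0.014 m and z of plunger_tip in the frame of stand above 0.074 m and x of plunger_tip in the frame of stand between -0.01 and 0.01 m and contact force between the fingers and roller below 0.2 N), for 0.2 s.
At the end, for the whole second after the job is handed in: The roller is at rest in the front place of the stand, parallel to the stand within 0.06 rad: stub point within 10 mm of the notch seat, pin tip within 8 mm of the bottom of the hole and at least 3.5 mm inside it, the pin sprung out to within 5 mm of its full length (distance between stub_mid and notch below 0.01 m and distance between plunger_tip and recess below 0.008 m and y of plunger_tip in the frame of stand above 0.0675 m and value of joint plunger below 0.005 m and angle between the y axis of roller_center and the y axis of stand, either way round below 0.06 rad and linear speed of roller below 0.02 m/s); the robot touches nothing.
It fails at once if a bystander (sanding block or offcut) is moved more than 25 mm (distance of any of sanding_block, offcut, offcut_short from where it was at the start of the episode above 0.025 m).
It also fails if it takes over 45 s, if anything falls off the work surface, if the arm or the gripper's body presses on something with over 40 N, if the wrist force passes 120 N, or if a joint passes its speed limit or range.

## Working session

There is one attempt and no reset: what is moved stays moved. The work goes in short steps, Python scripts to look and compute and a tool call to move; the robot and the scene stay as the last step left them, time stands still between calls to the robot, and variables do not carry over. Pictures are saved under pics/ and viewed, and the job is handed in when it is done.

Besides the shell and the picture viewer there is one more tool, called as name(argument=value, ...) on one line, values as JSON. carry_out: Moves the arm, as the interface text tells. Shift numbers are shares of 500 mm and turn numbers shares of pi/2 rad, none past 1 either way. Its arguments: {"type":"object","properties":{"deltas":{"type":"string"},"claw":{"type":"number"},"grip_force":{"type":"number"}},"required":["deltas"]}

```bash
mkdir -p pics; ls; python3 - <<'E'
from station import sense, viewer
import cv2,numpy as np,pickle
s=sense();print(s)
d={}
for n in("side","top"):
    f=viewer.grab_frame(n);d[n]=f
    cv2.imwrite(f"pics/{n}0.png",f["image"][:,:,::-1])
    print(n,f["intrinsics"],f["R"],f["t"])
pickle.dump(d,open("f0.pkl","wb"))
E
```

```text
pics
{'t': 0.0, 'qpos': array([ 1.12019731,  0.62936539,  0.03847572,  1.51837322, -0.02697903,
        0.99632625, -0.01999874]), 'qd': array([ 0.00076431,  0.00062758, -0.00061928, -0.0008613 , -0.00065375,
       -0.0011398 ,  0.0008328 ]), 'joint_efforts': array([ 8.16593056e-04, -5.63396144e+01,  1.22643046e+00, -1.93442738e+01,
        1.09215238e-02,  1.04006269e-02, -6.60388693e-06]), 'position': array([ 0.24374295, -0.60184811,  0.21567561]), 'orientation': array([-3.08176027e+00, -6.00331779e-01,  6.85510535e-04]), 'ft_force': array([ 0.20004616,  1.29996833, -0.79230166]), 'torque': array([-0.02641685,  0.00398141,  0.0049557 ]), 'width': 0.08522069236332887}
side [[567.72463763   0.         317.44758709]
 [  0.         567.72463763 231.18988072]
 [  0.           0.           1.        ]] [[-0.97275338 -0.23182158 -0.00310078]
 [-0.14687575  0.62654768 -0.76541852]
 [ 0.17938332 -0.74410803 -0.64352534]] [0.56629971 0.12375109 1.13267795]
top [[490.10017701   0.         319.0920997 ]
 [  0.         490.10017701 243.16918052]
 [  0.           0.           1.        ]] [[ 0.01160652 -0.99969909  0.02161037]
 [-0.99641584 -0.01337398 -0.08352613]
 [ 0.08379002 -0.02056347 -0.99627124]] [-0.01221383  0.58754909  0.90634411]
```

View pics/side0.png

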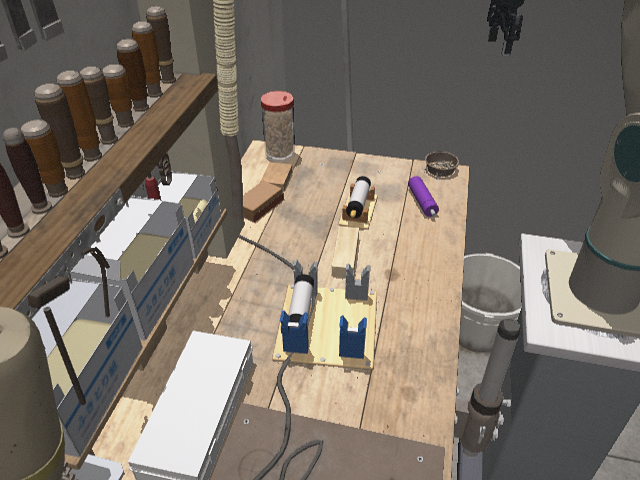

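View pics/top0.png

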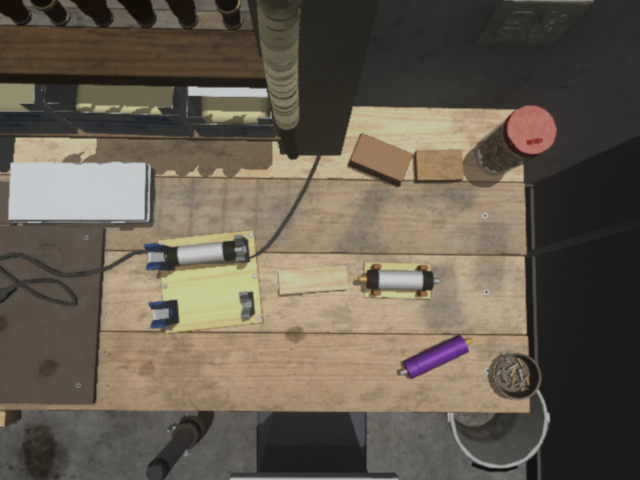

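The side view shows the stand at about (325,320) and the cradle at (358,200). In the top view the loose roller is at about (400,280) with its brass pin to the left (+y). The empty place runs from the blue cheek at (163,314) to the grey cheek at (246,305). I'll zoom in to measure.

```bash
python3 - <<'E'
import pickle,cv2,numpy as np
d=pickle.load(open("f0.pkl","rb"))
def c(n,x0,y0,w,h,k,o):
    im=d[n]["image"][y0:y0+h,x0:x0+w,::-1]
    cv2.imwrite(o,cv2.resize(im,None,fx=k,fy=k,interpolation=cv2.INTER_CUBIC))
c("top",350,255,100,50,8,"pics/c1.png")
c("top",140,225,130,115,5,"pics/c2.png")
c("side",265,250,120,120,5,"pics/c3.png")
c("side",320,165,70,70,8,"pics/c4.png")
E
```

```text
(no output)
```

View pics/c1.png

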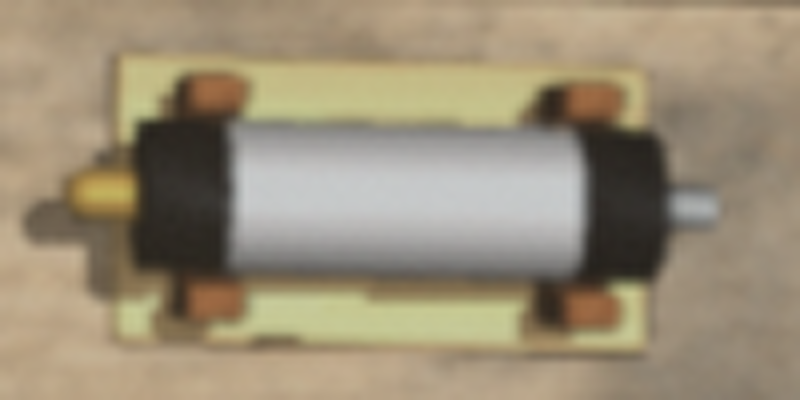

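View pics/c2.png

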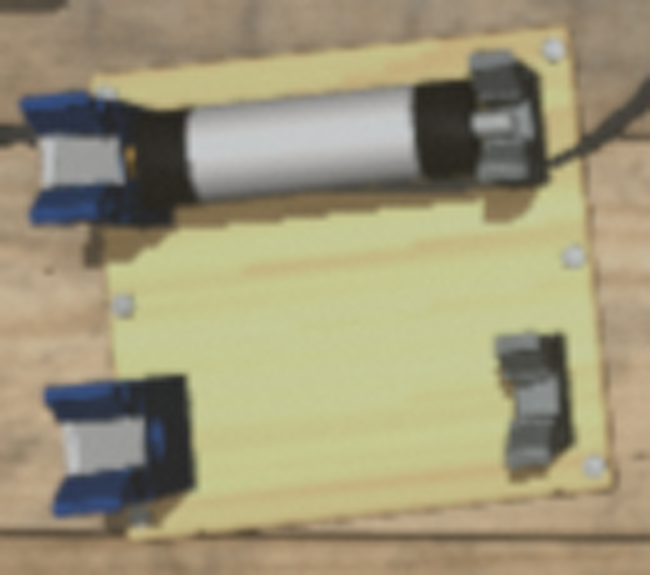

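View pics/c3.png

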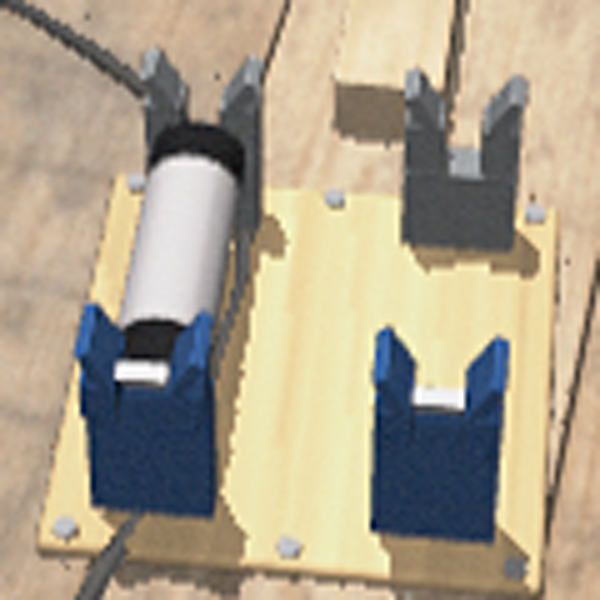

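View pics/c4.png

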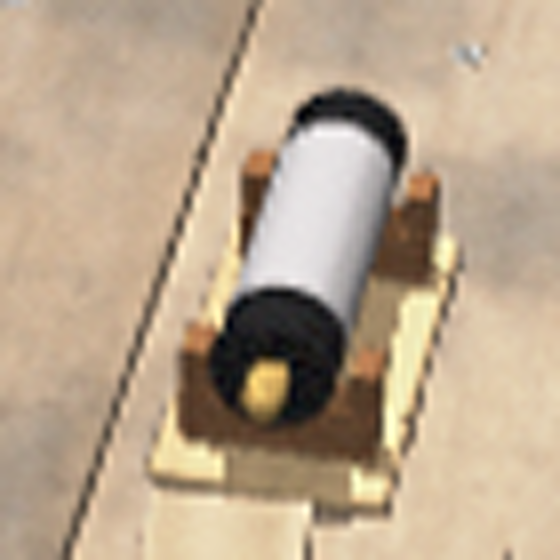

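```bash
cat > h.py <<'E'
import pickle,numpy as np
from scipy.optimize import least_squares
d=pickle.load(open("f0.pkl","rb"))
def proj(n,X):
    f=d[n];c=f["R"]@np.asarray(X)+np.asarray(f["t"]);p=f["intrinsics"]@c;return p[:2]/p[2]
def onz(n,u,z):
    f=d[n];R=np.asarray(f["R"]);r=R.T@np.linalg.solve(f["intrinsics"],[u[0],u[1],1]);o=-R.T@f["t"];return o+r*(z-o[2])/r[2]
def px(c,k,off): return ((np.array(c)+.5)/k-.5)+off
E
python3 - <<'E'
from h import *
# stand
T=[px(c,5,(140,225)) for c in [(93,78),(567,28),(612,487),(130,540)]]
S=[px(c,5,(265,250)) for c in [(38,555),(125,176),(558,207),(540,592)]]
sgn=[(1,1),(1,-1),(-1,-1),(-1,1)]
def fit(obs,hx,hy,z):
    def res(p):
        c,s=np.cos(p[2]),np.sin(p[2]);r=[]
        for n,i,u in obs:
            a,b=sgn[i][0]*hx,sgn[i][1]*hy
            r.extend(proj(n,[p[0]+c*a-s*b,p[1]+s*a+c*b,z])-u)
        return r
    o=least_squares(res,[.5,0,0],loss="soft_l1");print(o.x,np.round(res(o.x),1));return o.x
def w(p,a,b): c,s=np.cos(p[2]),np.sin(p[2]);return np.array([p[0]+c*a-s*b,p[1]+s*a+c*b])
for obs in ([("top",i,T[i]) for i in range(4)],[("side",i,S[i]) for i in range(4)],[("top",i,T[i]) for i in range(4)]+[("side",i,S[i]) for i in range(4)]):
    p=fit(obs,.09,.093,.008)
print("orig if base centre at +50:",w(p,-.05,0))
C=[px(c,8,(350,255)) for c in [(120,55),(648,68),(648,353),(115,343)]]
q=fit([("top",i,C[i]) for i in range(4)],.035,.065,.008)
CS=[px(c,8,(320,165)) for c in [(150,470),(388,498)]]
q2=fit([("top",i,C[i]) for i in range(4)]+[("side",0,CS[0]),("side",3,CS[1])],.035,.065,.008)
for n in ((68,192),(720,207)): print("roller end",onz("top",px(n,8,(350,255)),.045))
print("side tip",onz("side",px((265,405),8,(320,165)),.045))
# neighbour tube ends mid, cheeks
for c in ((188,153),(417,137)): print("nb tube",onz("top",px(c,5,(140,225)),.06))
for c,z in (((145,445),.08),((65,450),.0956),((520,365),.09),((530,450),.09),((535,400),.05)): print("empty",c,onz("top",px(c,5,(140,225)),z))
from scipy.spatial.transform import Rotation as Ro
print(Ro.from_rotvec([-3.08176027e+00, -6.00331779e-01,  6.85510535e-04]).as_matrix())
for a,b,z in((0,-.071,.05),(0,.071,.071),(0,.088,.095),(.1,-.06,.055),(.1,.06,.055)):
    X=np.r_[w(p,a-.05,b),z];
    print(a,b,z,"c2",(proj("top",X)-(140,225)+.5)*5-.5,"c3",(proj("side",X)-(265,250)+.5)*5-.5)
E
```

```text
[0.51396591 0.20296576 0.12035421] [-1.1 -0.8  0.7 -1.   1.   0.7 -0.7  1. ]
[0.5133267  0.20867223 0.12972924] [-0.5 -0.8 -2.6 -0.1  0.5  0.2  1.5  0.4]
[0.51364475 0.20505018 0.11883666] [-2.1 -0.7 -0.3 -0.8 -0.2  0.9 -1.9  1.1 -0.5 -3.  -1.7 -1.7  1.1 -0.7
  1.  -0.9]
orig if base centre at +50: [0.46399739 0.19912232]
[ 0.51963131 -0.15717489 -0.00982512] [-0.5 -0.2  0.5 -0.4  0.4  0.4 -0.4  0.2]
[ 0.51968912 -0.15673474 -0.00987609] [-0.7 -0.3  0.2 -0.4  0.2  0.3 -0.6  0.2 -0.1 -1.6  0.4 -0.5]
roller end [ 0.52120852 -0.07731749  0.045     ]
roller end [ 0.51953437 -0.228904    0.045     ]
side tip [ 0.5203259 -0.0769936  0.045    ]
nb tube [0.5593571  0.25281055 0.06      ]
nb tube [0.56624378 0.17030537 0.06      ]
empty (145, 445) [0.45552394 0.25879801 0.08      ]
empty (65, 450) [0.45450335 0.2817205  0.0956    ]
empty (520, 365) [0.48514591 0.12705574 0.09      ]
empty (530, 450) [0.45579519 0.12287002 0.09      ]
empty (535, 400) [0.4713851  0.12652508 0.05      ]
[[ 9.26879415e-01  3.75358391e-01 -7.92668570e-04]
 [ 3.75359223e-01 -9.26877698e-01  1.78533735e-03]
 [-6.45654650e-05 -1.95232789e-03 -9.99998092e-01]]
0 -0.071 0.05 c2 [529.29790367 397.09379612] c3 [464.28681628 159.84090625]
0 0.071 0.071 c2 [121.49577622 443.00757552] c3 [441.36868703 410.5989933 ]
0 0.088 0.095 c2 [ 51.46500709 452.49890117] c3 [440.59253945 403.12336559]
0.1 -0.06 0.055 c2 [471.57525291 127.21301772] c3 [201.99716974 150.13062857]
0.1 0.06 0.055 c2 [142.35932977 161.89658431] c3 [157.00256846 391.10014264]
```

```bash
cat > mv.py <<'E'
import sys,numpy as np
from station import sense
from scipy.spatial.transform import Rotation as Ro
x,y,z,a=map(float,sys.argv[1:5])  # target TCP, tool-y world angle deg
s=sense();R=Ro.from_rotvec(s["orientation"]).as_matrix()
cur=np.degrees(np.arctan2(R[1,1],R[0,1]))
sh=R.T@(np.array([x,y,z])-s["position"])/.5
t=-((a-cur+180)%360-180)/90
print("t",s["t"],"pos",s["position"].round(4),"ang",cur.round(2),"w",round(s["width"],4),"F",s["ft_force"].round(1),"tilt",R[:,2].round(3))
n=max(np.linalg.norm(sh)*500/62.5,abs(t)*90/10.7)
print("shift",sh.round(4),"turn",round(t,4),"rows",n)
for k in range(1,7): print(k,(sh*min(1,k/n)).round(3),round(t*min(1,k/n),3))
E
python3 mv.py .52 -.1555 .15 -0.6
```

```text
t 0.1 pos [ 0.2438 -0.6019  0.2158] ang -67.95 w 0.0853 F [ 0.1 -1.  -0.1] tilt [-0.001  0.002 -1.   ]
shift [ 0.8471 -0.62    0.1326] turn -0.7484 rows 8.465008011596623
1 [ 0.1   -0.073  0.016] -0.088
2 [ 0.2   -0.146  0.031] -0.177
3 [ 0.3   -0.22   0.047] -0.265
4 [ 0.4   -0.293  0.063] -0.354
5 [ 0.5   -0.366  0.078] -0.442
6 [ 0.6   -0.439  0.094] -0.53
```

carry_out(deltas="0.08 -0.06 0 -0.08; 0.18 -0.13 0 -0.16; 0.28 -0.21 0 -0.25; 0.38 -0.28 0 -0.34; 0.46 -0.34 0 -0.42", claw=1)

```text
t: 0.72
position: [0.3947, -0.3559, 0.2165]
orientation: [-2.718, -1.575, -0.001]
ft_force: [0.7, -0.4, -0.1]
width: 0.0855
```

```bash
python3 mv.py .52 -.1555 .15 -0.6
```

```text
t 0.725 pos [ 0.3947 -0.3559  0.2165] ang -29.8 w 0.0855 F [ 0.7 -0.4 -0.1] tilt [ 0.     0.001 -1.   ]
shift [0.4722 0.0184 0.1334] turn -0.3245 rows 3.92813478603346
1 [0.12  0.005 0.034] -0.083
2 [0.24  0.009 0.068] -0.165
3 [0.361 0.014 0.102] -0.248
4 [0.472 0.018 0.133] -0.324
5 [0.472 0.018 0.133] -0.324
6 [0.472 0.018 0.133] -0.324
```

carry_out(deltas="0.12 0 0.03 -0.08; 0.24 0.01 0.07 -0.16; 0.36 0.015 0.1 -0.25; 0.472 0.018 0.133 -0.324; 0.472 0.018 0.133 -0.324")

```text
t: 1.35
position: [0.5214, -0.1528, 0.1488]
orientation: [-2.228, -2.211, -0.004]
ft_force: [-0.4, -0.7, -0.9]
width: 0.0854
```

```bash
cat > shot.py <<'E'
import sys,cv2,pickle
from station import viewer
tag=sys.argv[1]
for a in sys.argv[2:]:
    n,x0,y0,w,h,k=a.split(",");x0,y0,w,h,k=map(int,(x0,y0,w,h,k))
    f=viewer.grab_frame(n);im=f["image"]
    cv2.imwrite(f"pics/{tag}_{n}_full.png",im[:,:,::-1])
    cv2.imwrite(f"pics/{tag}_{n}.png",cv2.resize(im[y0:y0+h,x0:x0+w,::-1],None,fx=k,fy=k,interpolation=cv2.INTER_CUBIC))
E
python3 mv.py .52 -.1555 .051 -0.6; python3 shot.py a side,300,120,120,120,5 top,330,230,140,100,5
```

```text
t 1.35 pos [ 0.5214 -0.1528  0.1488] ang -0.44 w 0.0854 F [-0.4 -0.7 -0.9] tilt [-0.001  0.004 -1.   ]
shift [-0.0061 -0.0027  0.1956] turn 0.0018 rows 1.566019878646754
1 [-0.004 -0.002  0.125] 0.001
2 [-0.006 -0.003  0.196] 0.002
3 [-0.006 -0.003  0.196] 0.002
4 [-0.006 -0.003  0.196] 0.002
5 [-0.006 -0.003  0.196] 0.002
6 [-0.006 -0.003  0.196] 0.002
```

View pics/a_side.png

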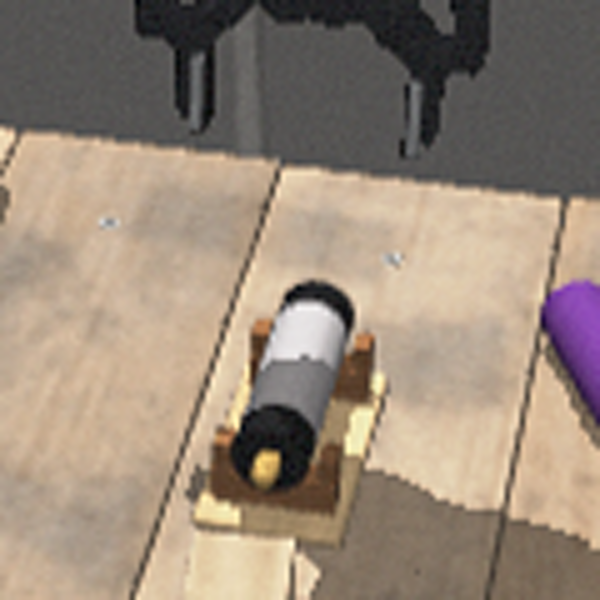

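View pics/a_top.png

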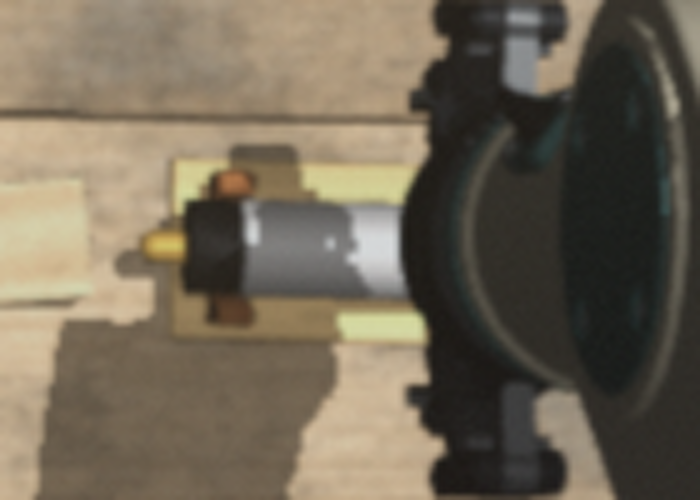

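The side view shows the open fingers with their tips at crop (197,125) and (413,155), and the roller in the cradle below them. I'll check this against the kinematics.

```bash
python3 -c "
from h import *
for sx in(-.0445,.0445):
  for z in (.1488-.025+.013,): print((proj('side',[.5214+sx,-.1528,z])-(300,120)+.5)*5-.5,(proj('top',[.5214+sx,-.1528,z])-(330,230)+.5)*5-.5)
"
```

```text
[402.77295344 223.08195229] [396.57760735 378.16980227]
[203.7347392 197.8726358] [395.58093044 110.53200681]
```

carry_out(deltas="-0.006 -0.003 0.06 0; -0.006 -0.003 0.11 0; -0.006 -0.003 0.16 0; -0.006 -0.003 0.196 0; -0.006 -0.003 0.196 0")

```text
t: 2.08
position: [0.5164, -0.1639, 0.0513]
orientation: [-2.243, -2.197, 0.004]
ft_force: [0.4, 0.2, -0.7]
width: 0.0855
```

```bash
python3 mv.py .52 -.1555 .051 -0.6; python3 shot.py b side,300,120,120,120,5
```

```text
t 2.075 pos [ 0.5164 -0.1639  0.0513] ang -1.18 w 0.0855 F [ 0.4  0.2 -0.7] tilt [-0.003 -0.001 -1.   ]
shift [0.0169 0.0069 0.0006] turn -0.0064 rows 0.14579061516990313
1 [0.017 0.007 0.001] -0.006
2 [0.017 0.007 0.001] -0.006
3 [0.017 0.007 0.001] -0.006
4 [0.017 0.007 0.001] -0.006
5 [0.017 0.007 0.001] -0.006
6 [0.017 0.007 0.001] -0.006
```

View pics/b_side.png

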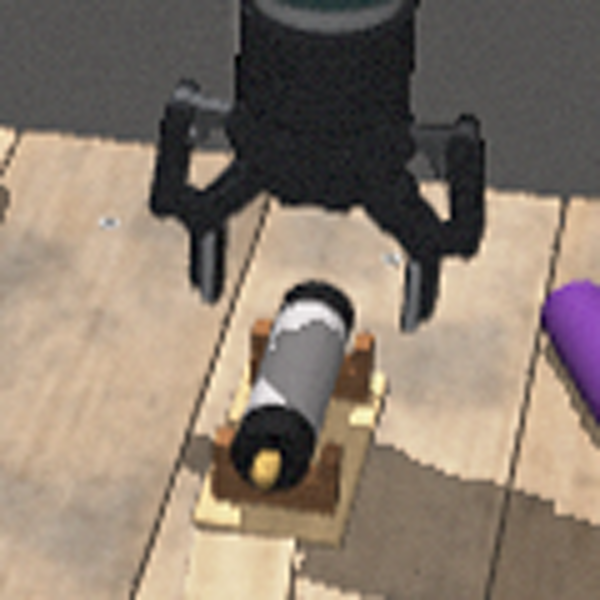

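The fingers look farther back than the kinematics predict, so I'll check with both cameras before closing.

```bash
python3 shot.py c top,330,230,140,100,5 side,300,120,120,120,5;  python3 -c "
from h import *
from station import sense
p=sense()['position'];print(p)
for dz in(-.012,0.05):
 for sx in(-.0445,.0445):
  print(dz,(proj('side',p+[sx,0,dz])-(300,120)+.5)*5-.5,(proj('top',p+[sx,0,dz])-(330,230)+.5)*5-.5)
"
```

```text
[ 0.51846112 -0.16312914  0.05301733]
-0.012 [398.34302617 386.10836341] [371.59932929 375.43685804]
-0.012 [209.66419553 360.24545285] [370.9097965  135.69280308]
0.05 [407.60388595 274.88360904] [406.41579631 382.88782074]
0.05 [212.96902401 249.59786228] [405.37246332 125.74310388]
```

View pics/c_top.png

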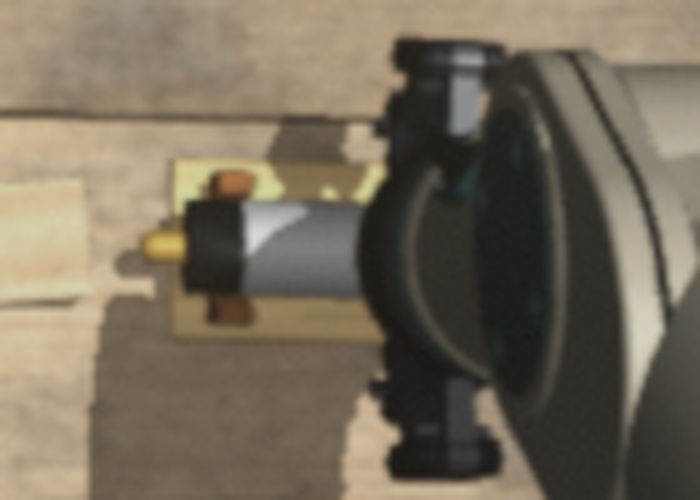

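View pics/c_side.png

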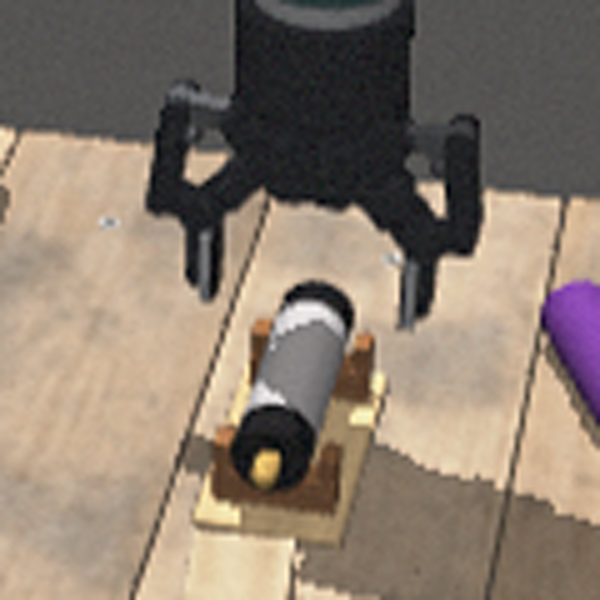

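```bash
python3 -c "
from h import *
from station import sense
print(sense()['position'],sense()['qpos'])
def tri(us,ut):
    f=lambda X:np.r_[proj('side',X)-us,proj('top',X)-ut]
    o=least_squares(f,[.5,-.1,.1]);return o.x.round(4),o.fun.round(2)
S=lambda c:px(c,5,(300,120));T=lambda c:px(c,5,(330,230))
print(tri(S((180,95)),T((448,50))),tri(S((470,125)),T((448,468))))
# validate on roller tip / purple
print(tri(S((265,468)),T((143,246))), tri(S((232,433)),T((222,178))))
"

```

```text
[ 0.51846112 -0.16312914  0.05301733] [ 0.3911717   0.72423994 -0.21141005  1.94533357  0.29526174  0.50012433
 -0.04781967]
(array([ 0.5811, -0.1602,  0.1831]), array([-0.91, -0.07,  0.1 ,  0.65])) (array([ 0.4517, -0.1585,  0.1867]), array([ 0.28, -0.01, -0.03, -0.2 ]))
(array([ 0.5207, -0.077 ,  0.0505]), array([ 0.01,  0.  , -0.  , -0.01])) (array([ 0.5444, -0.1074,  0.0433]), array([-1.32, -0.07,  0.16,  1.07]))
```

carry_out(deltas="0.012 0.003 0.015 0; 0.012 0.003 0.03 0; 0.012 0.003 0.03 0; 0.012 0.003 0.03 0")

```text
t: 2.72
position: [0.5197, -0.156, 0.037]
orientation: [-2.24, -2.202, 0.0]
ft_force: [0.7, -0.7, 0.6]
width: 0.0854
```

```bash
python3 mv.py .52 -.1555 .051 -0.6|head -2; python3 shot.py e top,330,230,140,100,5 side,300,120,120,120,5;python3 mv.py .52 -.1555 .051 -0.6|head -2;  python3 -c "
from h import *
from station import sense
p=sense()['position'];print(p)
for dz in(-.012,0.05):
 for sx in(-.0445,.0445):
  print(dz,(proj('side',p+[sx,0,dz])-(300,120)+.5)*5-.5,(proj('top',p+[sx,0,dz])-(330,230)+.5)*5-.5)
"
```

```text
t 2.725 pos [ 0.5197 -0.156   0.037 ] ang -0.99 w 0.0854 F [ 0.7 -0.7  0.6] tilt [-0. -0. -1.]
shift [ 0.0011  0.0005 -0.0279] turn -0.0043 rows 0.22352267764589914
t 2.825 pos [ 0.5198 -0.1561  0.0372] ang -1.0 w 0.0853 F [ 0.3 -0.9 -1.1] tilt [ 0. -0. -1.]
shift [ 0.0012  0.0003 -0.0276] turn -0.0044 rows 0.22113674416264423
[ 0.51984188 -0.15609921  0.03719285]
-0.012 [390.82583339 421.92569796] [344.8814502  369.80733479]
-0.012 [202.97255209 395.73491185] [344.41740321 134.15748165]
0.05 [399.81432592 312.27172296] [377.14929606 376.71919768]
0.05 [206.05776521 286.62629063] [376.37570482 124.27874956]
```

View pics/e_side.png

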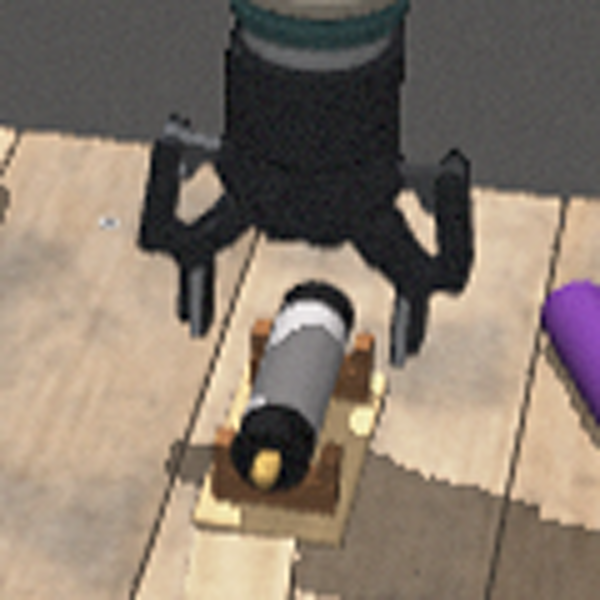

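View pics/e_top_full.png

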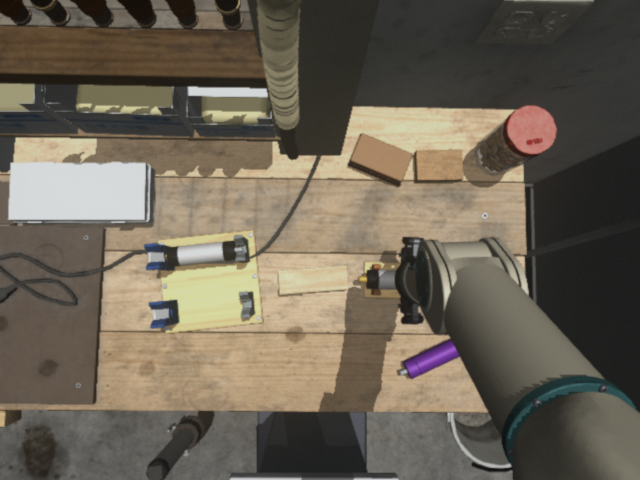

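The finger tips appear about 30 mm higher than reported; x and y agree. I'll lower in steps that are safe under either reading.

carry_out(deltas="0 0 0.015 0; 0 0 0.03 0; 0 0 0.03 0; 0 0 0.03 0")

```text
t: 3.32
position: [0.5197, -0.156, 0.022]
orientation: [-2.24, -2.202, 0.0]
ft_force: [-0.4, -0.8, 0.1]
width: 0.0853
```

```bash
python3 shot.py f top,330,230,140,100,5 side,300,120,120,120,5;python3 mv.py .52 -.1555 .051 -0.6|head -2; 
```

```text
t 3.425 pos [ 0.5199 -0.156   0.0222] ang -0.99 w 0.0855 F [ 0.  -0.2 -0.6] tilt [ 0. -0. -1.]
shift [ 0.0011  0.0002 -0.0576] turn -0.0044 rows 0.460633805819674
```

View pics/f_side.png

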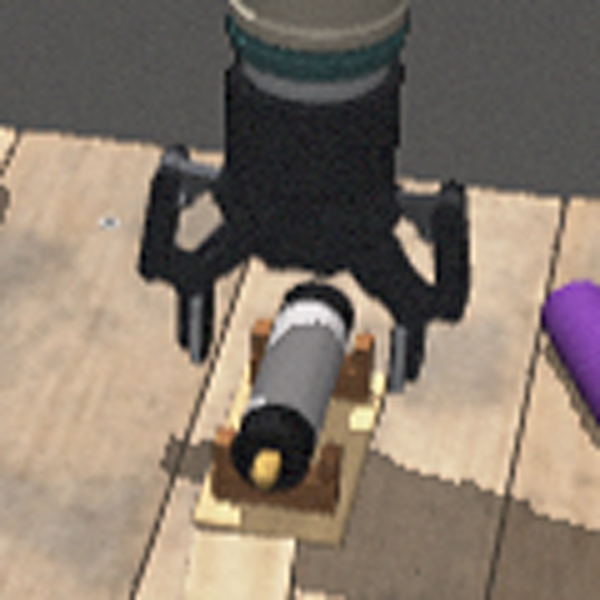

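View pics/f_top.png

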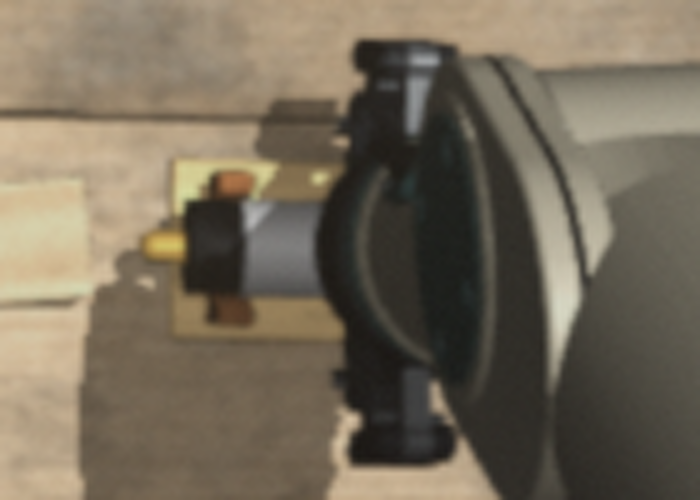

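```bash
python3 -c "
from h import *
S=lambda X:((proj('side',X)-(300,120)+.5)*5-.5).round(0)
print('roller c',S([.52,-.1555,.045]))
for z in (.02,.03,.04,.05): print(z,S([.475,-.156,z]),S([.565,-.156,z]))
for y in (-.116,-.156):
  for z in(.06,.07,.09,.1,.11,.12): print(y,z,S([.52,y,z]))
"
```

```text
roller c [298. 375.]
0.02 [391. 431.] [201. 405.]
0.03 [392. 414.] [202. 387.]
0.04 [394. 397.] [202. 370.]
0.05 [395. 379.] [203. 353.]
-0.116 0.06 [284. 399.]
-0.116 0.07 [284. 381.]
-0.116 0.09 [286. 345.]
-0.116 0.1 [287. 326.]
-0.116 0.11 [288. 308.]
-0.116 0.12 [289. 289.]
-0.156 0.06 [299. 348.]
-0.156 0.07 [300. 330.]
-0.156 0.09 [302. 294.]
-0.156 0.1 [303. 276.]
-0.156 0.11 [304. 257.]
-0.156 0.12 [305. 239.]
```

The images are consistent with each other: tip at z≈0.045 and body at ≈0.105, so the real z is about 34 mm above the reported one. I'll lower 10 mm more and watch the force.

carry_out(deltas="0 0 0.006 0; 0 0 0.012 0; 0 0 0.016 0; 0 0 0.02 0; 0 0 0.02 0")

```text
t: 4.05
position: [0.5197, -0.156, 0.012]
orientation: [-2.24, -2.202, 0.0]
ft_force: [0.0, -0.2, 0.1]
width: 0.0852
```

```bash
python3 shot.py g side,300,120,120,120,5;python3 mv.py .52 -.1555 .051 -0.6|head -2; 
```

```text
t 4.1 pos [ 0.5198 -0.156   0.0121] ang -1.0 w 0.0856 F [ 0.4 -0.1 -0.4] tilt [-0.  0. -1.]
shift [ 0.001   0.0005 -0.0779] turn -0.0044 rows 0.6232227005952088
```

View pics/g_side.png

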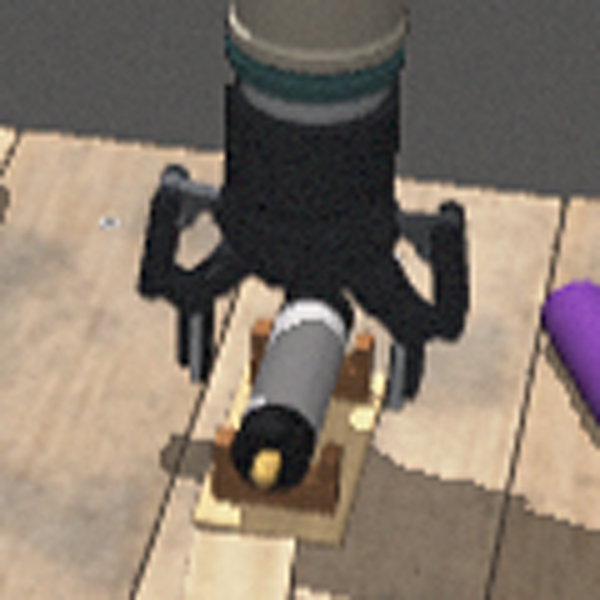

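carry_out(deltas="0 0 0 0; 0 0 0 0; 0 0 0 0; 0 0 0 0; 0 0 0 0", claw=-1, grip_force=25)

```text
t: 4.72
position: [0.5201, -0.1561, 0.0123]
orientation: [2.24, 2.202, 0.001]
ft_force: [1.1, 0.2, 2.4]
width: 0.0351
```

```bash
python3 shot.py i side,300,120,120,120,5;python3 mv.py .52 -.1555 .051 -0.6|head -2; 
```

```text
t 4.775 pos [ 0.5201 -0.1561  0.0123] ang -1.0 w 0.0354 F [1.  0.4 2.6] tilt [ 0.001 -0.    -1.   ]
shift [ 0.0012 -0.0001 -0.0773] turn -0.0044 rows 0.6187547791117527
```

View pics/i_side.png

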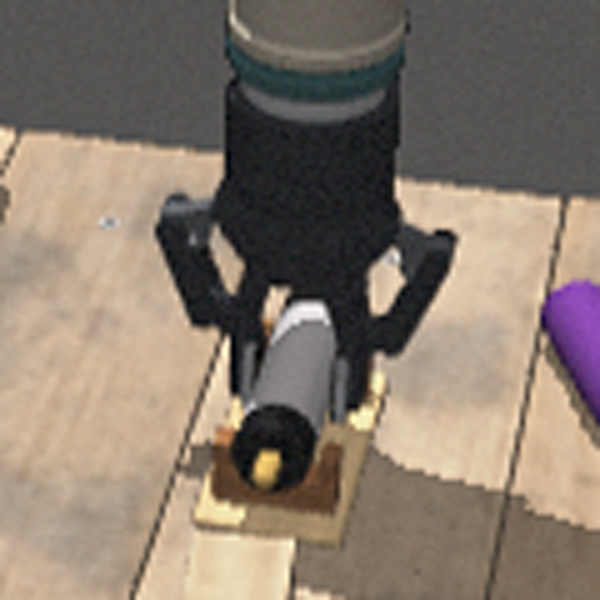

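Gripped at 35 mm width with the pads on the tube's sides. Now I'll lift.

carry_out(deltas="0 0 -0.05 0; 0 0 -0.12 0; 0 0 -0.19 0; 0 0 -0.26 0; 0 0 -0.26 0")

```text
t: 5.4
position: [0.5211, -0.1564, 0.1439]
orientation: [2.238, 2.199, 0.003]
ft_force: [0.2, 0.8, -3.2]
width: 0.0349
```

```bash
python3 shot.py j side,300,80,120,120,5 top,330,230,140,100,5;python3 mv.py .464 .197 .142 6.9 
```

```text
t 5.5 pos [ 0.5187 -0.156   0.1412] ang -1.01 w 0.0352 F [-0.4  0.2 -3.9] tilt [-0.002  0.    -1.   ]
shift [ 0.7041 -0.1219 -0.0012] turn -0.0878 rows 5.716278646147697
1 [ 0.123 -0.021 -0.   ] -0.015
2 [ 0.246 -0.043 -0.   ] -0.031
3 [ 0.37  -0.064 -0.001] -0.046
4 [ 0.493 -0.085 -0.001] -0.061
5 [ 0.616 -0.107 -0.001] -0.077
6 [ 0.704 -0.122 -0.001] -0.088
```

View pics/j_side.png

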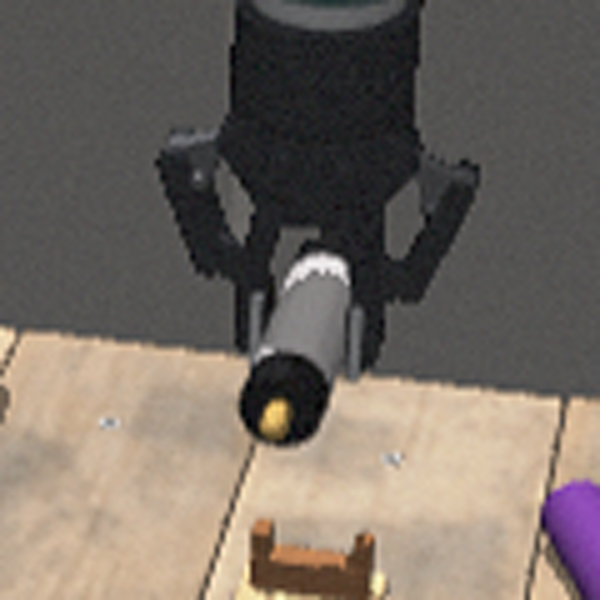

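View pics/j_top.png

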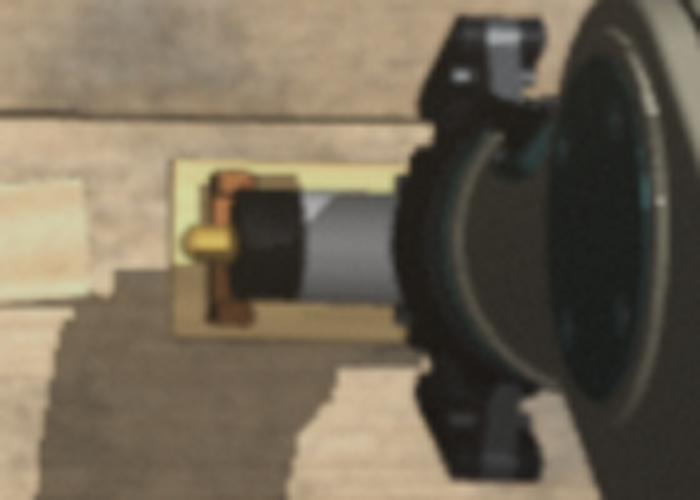

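```bash
cat > ov.py <<'E'
from h import *
import cv2,sys
x,y,a=map(float,sys.argv[1:4])
def W(l): c,s=np.cos(a),np.sin(a);return [x+c*l[0]-s*l[1],y+s*l[0]+c*l[1],l[2]]
for n,(x0,y0,w,h,k) in {"top":(140,225,130,115,6),"side":(265,250,120,120,5)}.items():
    im=cv2.resize(d[n]["image"][y0:y0+h,x0:x0+w,::-1],None,fx=k,fy=k,interpolation=cv2.INTER_CUBIC)
    P=lambda l:tuple(int(v) for v in ((proj(n,W(l))-(x0,y0)+.5)*k-.5))
    def poly(pts,c):
        for i in range(len(pts)): cv2.line(im,P(pts[i]),P(pts[(i+1)%len(pts)]),c,1,cv2.LINE_AA)
    poly([(-.04,-.093,.008),(.14,-.093,.008),(.14,.093,.008),(-.04,.093,.008)],(0,0,255))
    for xx in(0,.1):
        for yy,zz in((-.064,.09),(.064,.105),):
            poly([(xx-.025,yy,.008),(xx-.025,yy,zz),(xx+.025,yy,zz),(xx+.025,yy,.008)],(255,0,255))
        poly([(xx-.0085,.068,.071),(xx+.0085,.068,.071),(xx+.0085,.0852,.0956),(xx-.0085,.0852,.0956)],(0,255,0))
        poly([(xx-.007,-.064,.05),(xx+.007,-.064,.05),(xx+.007,-.078,.05),(xx-.007,-.078,.05)],(0,255,0))
    for s in(-1,1): poly([(.1+s*.018,-.04,.055),(.1+s*.018,.04,.055)],(255,255,0))
    cv2.imwrite(f"pics/ov_{n}_{sys.argv[4]}.png",im)
E
python3 ov.py .4643 .197 .12 1
python3 -c "
from h import *
o=least_squares(lambda X:np.r_[proj('side',X)-px((275,432),5,(300,80)),proj('top',X)-px((183,241),5,(330,230))],[.5,-.1,.1]);print(o.x,o.fun)"
```

```text
[ 0.52102013 -0.07718935  0.17424371] [ 0.08186294  0.00338356 -0.00939728 -0.06222105]
```

View pics/ov_top_1.png

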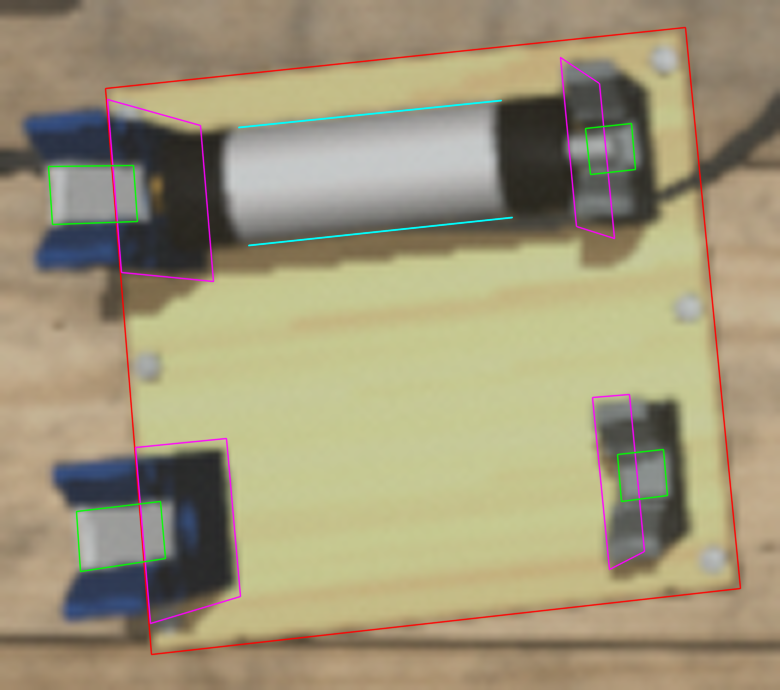

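View pics/ov_side_1.png

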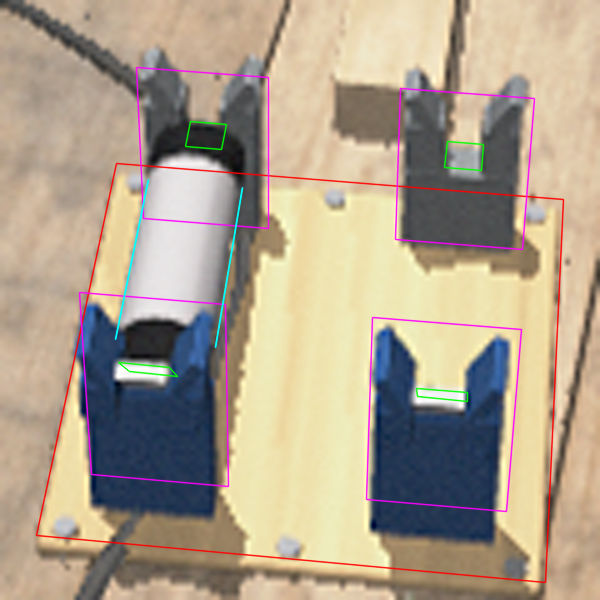

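```bash
python3 mv.py .4647 .1942 .142 6.9
```

```text
t 5.5 pos [ 0.5187 -0.156   0.1412] ang -1.01 w 0.0352 F [-0.4  0.2 -3.9] tilt [-0.002  0.    -1.   ]
shift [ 0.6985 -0.1204 -0.0012] turn -0.0878 rows 5.670293237798928
1 [ 0.123 -0.021 -0.   ] -0.015
2 [ 0.246 -0.042 -0.   ] -0.031
3 [ 0.37  -0.064 -0.001] -0.046
4 [ 0.493 -0.085 -0.001] -0.062
5 [ 0.616 -0.106 -0.001] -0.077
6 [ 0.698 -0.12  -0.001] -0.088
```

carry_out(deltas="0.08 -0.015 0 -0.01; 0.19 -0.03 0 -0.025; 0.31 -0.053 0 -0.04; 0.42 -0.073 0 -0.055; 0.5 -0.087 0 -0.065")

```text
t: 6.12
position: [0.4784, 0.0972, 0.1403]
orientation: [-2.12, -2.315, 0.004]
ft_force: [1.0, 0.5, -4.5]
width: 0.0352
```

carry_out(deltas="0.08 -0.013 0 -0.01; 0.14 -0.023 0 -0.02; 0.19 -0.03 0 -0.023; 0.19 -0.03 0 -0.023; 0.19 -0.03 0 -0.023")

```text
t: 6.75
position: [0.4569, 0.1867, 0.1409]
orientation: [-2.084, -2.351, 0.005]
ft_force: [1.0, -1.2, -3.5]
width: 0.0352
```

```bash
python3 mv.py .4647 .1942 .142 6.9|head -2; python3 shot.py k side,265,200,120,150,5 top,120,210,160,130,5;python3 mv.py .4647 .1942 .065 6.9|head -2
```

```text
t 6.75 pos [0.4569 0.1867 0.1409] ang 6.89 w 0.0352 F [ 1.  -1.2 -3.5] tilt [-0.002 -0.002 -1.   ]
shift [ 0.013   0.0173 -0.0023] turn -0.0001 rows 0.17410434508138242
t 6.85 pos [0.4575 0.1865 0.1414] ang 6.82 w 0.0349 F [-0.1  0.2 -3.6] tilt [-0.001 -0.001 -1.   ]
shift [0.0138 0.0164 0.1527] turn -0.0009 rows 1.233942383672997
```

View pics/k_side.png

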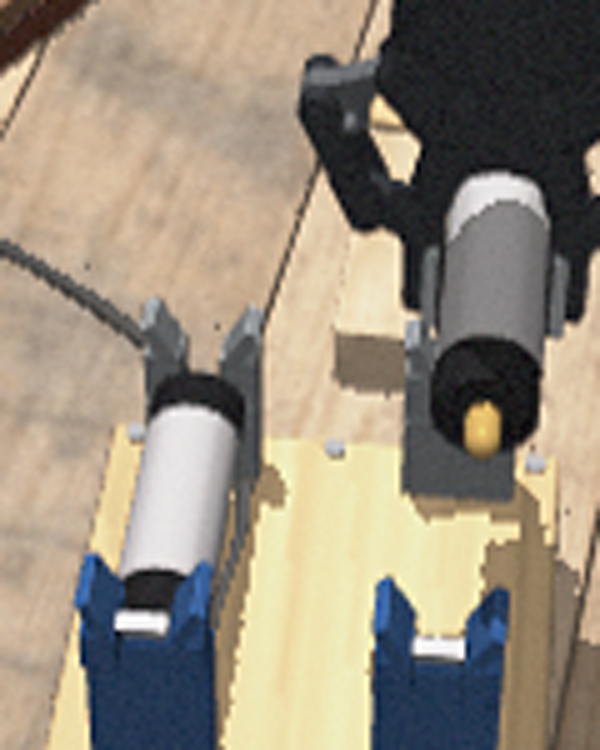

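View pics/k_top.png

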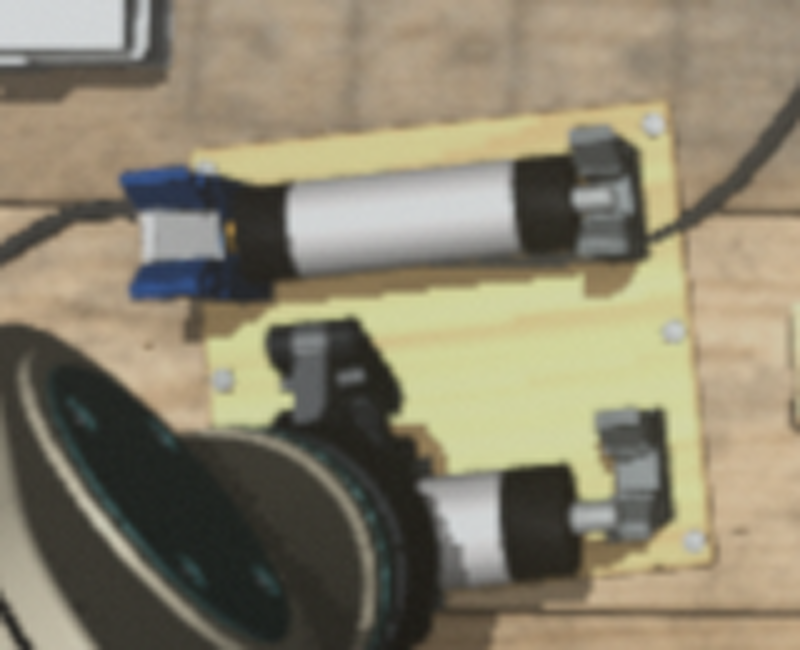

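```bash
python3 -c "
from h import *
print('pin tip',onz('side',px((481,455),5,(265,200)),.174))
print('stub end',onz('top',px((620,517),5,(120,210)),.174),'stub base',onz('top',px((575,517),5,(120,210)),.174))
a=np.radians(6.85);ax=np.array([-np.sin(a),np.cos(a)]);c=np.array([.4573,.1866])+.0018*ax
print('pred centre',c,'tip',c+.077*ax,'stub end',c-.074*ax,'stub base',c-.06*ax)
E=lambda v:v
"; python3 mv.py .4647 .1942 .12 6.9
```

```text
pin tip [0.44661037 0.27004552 0.174     ]
stub end [0.46349831 0.11548293 0.174     ] stub base [0.46335247 0.1295634  0.174     ]
pred centre [0.45708531 0.18838715] tip [0.44790149 0.26483751] stub end [0.46591133 0.11491538] stub base [0.46424154 0.12881544]
t 6.85 pos [0.4575 0.1865 0.1414] ang 6.82 w 0.0349 F [-0.1  0.2 -3.6] tilt [-0.001 -0.001 -1.   ]
shift [0.0137 0.0163 0.0427] turn -0.0009 rows 0.38189289733682996
1 [0.014 0.016 0.043] -0.001
2 [0.014 0.016 0.043] -0.001
3 [0.014 0.016 0.043] -0.001
4 [0.014 0.016 0.043] -0.001
5 [0.014 0.016 0.043] -0.001
6 [0.014 0.016 0.043] -0.001
```

```bash
python3 mv.py .466 .1932 .079 6.9|head -3
```

```text
t 6.85 pos [0.4575 0.1865 0.1414] ang 6.82 w 0.0349 F [-0.1  0.2 -3.6] tilt [-0.001 -0.001 -1.   ]
shift [0.0115 0.0187 0.1247] turn -0.0009 rows 1.0132964503234558
1 [0.011 0.019 0.123] -0.001
```

carry_out(deltas="0.011 0.019 0 0; 0.011 0.019 0.04 0; 0.011 0.019 0.09 0; 0.011 0.019 0.125 0; 0.011 0.019 0.125 0")

```text
t: 7.48
position: [0.4663, 0.1943, 0.0786]
orientation: [-2.083, -2.35, 0.003]
ft_force: [0.5, -0.2, -2.7]
width: 0.0354
```

```bash
python3 shot.py l side,265,230,120,120,6 top,120,210,160,130,5;python3 mv.py .466 .1932 .079 6.9|head -2
```

```text
t 7.575 pos [0.4672 0.1949 0.08  ] ang 6.9 w 0.0352 F [ 0.1  1.3 -3.7] tilt [ 0.001  0.    -1.   ]
shift [-0.0031 -0.0028  0.0019] turn -0.0 rows 0.036870638641179856
```

View pics/l_side.png

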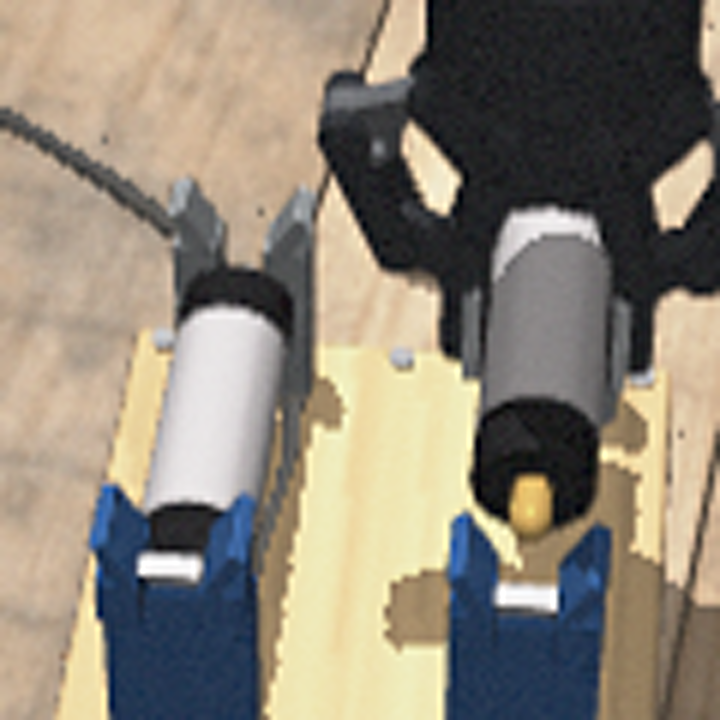

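View pics/l_top.png

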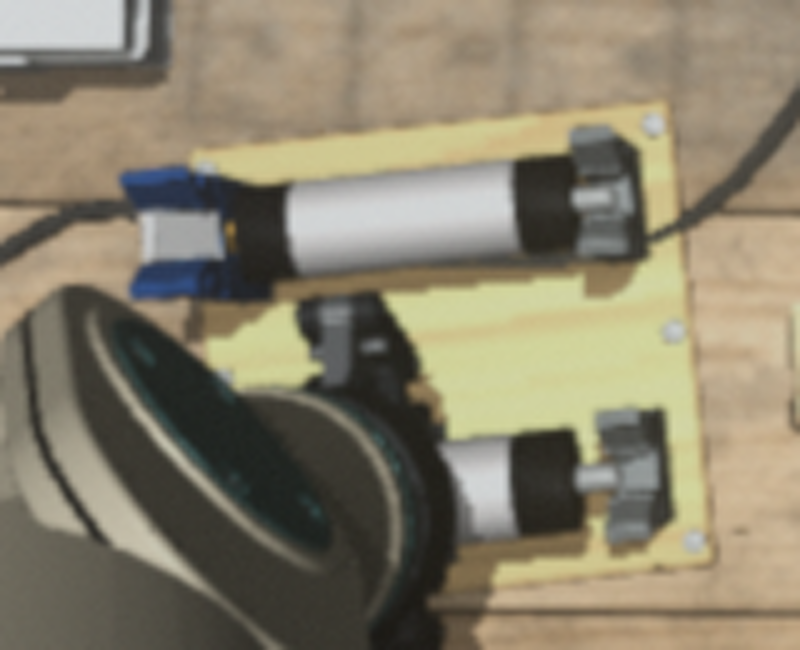

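```bash
python3 -c "
from h import *
q=.113
s=onz('top',px((620,478),5,(120,210)),q);b=onz('top',px((580,478),5,(120,210)),q)
t=onz('side',px((532,530),6,(265,230)),q)
print(s,b,t)
o=np.array([.4643,.197]);c,sn=np.cos(.12),np.sin(.12)
L=lambda w:(np.array([[c,sn],[-sn,c]])@(w[:2]-o)).round(4)
print('stand frame: stub end',L(s),'stub base',L(b),'tip(side)',L(t))
print('ramp strip mid in side frame', L(onz('side',px((527,588),6,(265,230)),.0956)), 'notch floor top',L(onz('top',px((640,475),5,(120,210)),.05)))
a=np.radians(6.9);ax=np.array([-np.sin(a),np.cos(a)]);C=np.array([.467,.1945])+.0018*ax
print(L(C),L(C-.074*ax))
"

```

```text
[0.47299199 0.1237348  0.113     ] [0.47284743 0.13724995 0.113     ] [0.45539804 0.27563323 0.113     ]
stand frame: stub end [-0.0001 -0.0738] stub base [ 0.0013 -0.0603] tip(side) [0.0006 0.0791]
ramp strip mid in side frame [0.0009 0.0851] notch floor top [-0.0016 -0.0726]
[ 0.0024 -0.001 ] [ 0.0024 -0.075 ]
```

carry_out(deltas="-0.004 -0.001 0.015 0; -0.004 -0.001 0.03 0; -0.004 -0.001 0.045 0; -0.004 -0.001 0.05 0; -0.004 -0.001 0.05 0", grip_force=20)

```text
t: 8.2
position: [0.466, 0.1921, 0.0544]
orientation: [2.083, 2.351, -0.002]
ft_force: [-0.7, -1.9, -1.2]
width: 0.0351
```

```bash
python3 shot.py m side,265,230,120,120,6 top,120,210,160,130,5;python3 mv.py .466 .1932 .079 6.9|head -2
```

```text
t 8.3 pos [0.466  0.1922 0.0547] ang 6.92 w 0.0348 F [-0.1 -2.5 -1.2] tilt [-0.    -0.001 -1.   ]
shift [ 0.002   0.0003 -0.0487] turn 0.0002 rows 0.38965193691576955
```

View pics/m_side.png

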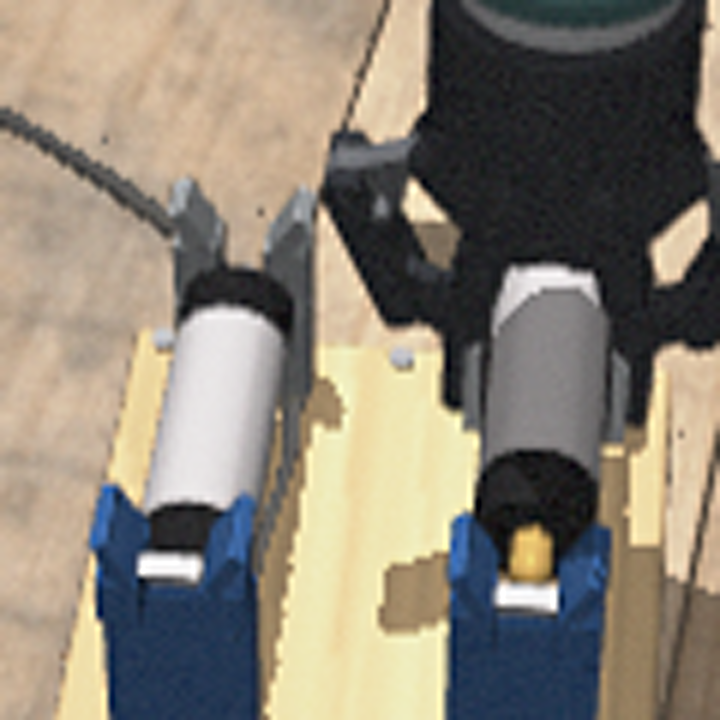

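View pics/m_top.png

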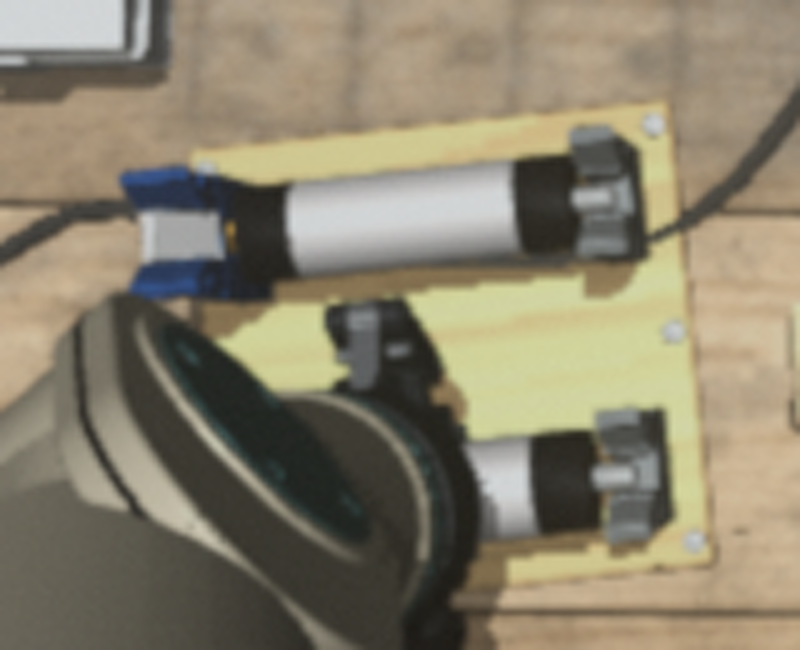

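The pin is touching the ramp (Fy −2.5 N, Fz up 2.5 N) and the stub lies in the mouth of the notch. I'll lower gently and let the roller pivot between the pads.

carry_out(deltas="0 0 0.004 0; 0 0 0.008 0; 0 0 0.008 0")

```text
t: 8.68
position: [0.4665, 0.1925, 0.0506]
orientation: [2.083, 2.351, 0.001]
ft_force: [0.2, -2.6, 0.8]
width: 0.0351
```

```bash
python3 shot.py n side,265,230,120,120,6; python3 mv.py .466 .1932 .079 6.9|head -2
```

```text
t 8.725 pos [0.4665 0.1925 0.0507] ang 6.9 w 0.0348 F [ 0.7 -2.9 -0.5] tilt [ 0.001  0.    -1.   ]
shift [ 0.0014 -0.0009 -0.0566] turn -0.0 rows 0.4530014675905848
```

View pics/n_side.png

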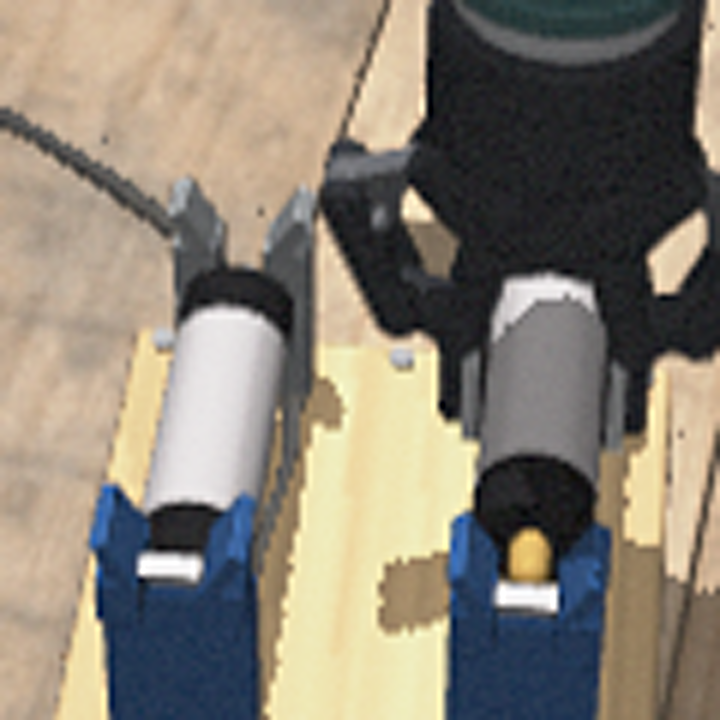

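carry_out(deltas="0 0 0.004 0; 0 0 0.008 0; 0 0 0.012 0; 0 0 0.012 0")

```text
t: 9.22
position: [0.4663, 0.1926, 0.0445]
orientation: [2.083, 2.351, 0.0]
ft_force: [1.7, -2.8, -0.7]
width: 0.0352
```

carry_out(deltas="0 0 0.004 0; 0 0 0.008 0; 0 0 0.010 0; 0 0 0.010 0")

```text
t: 9.72
position: [0.4662, 0.1927, 0.0395]
orientation: [2.083, 2.351, 0.0]
ft_force: [1.1, -2.3, -0.1]
width: 0.0349
```

```bash
python3 shot.py o side,265,230,120,120,6 top,120,210,160,130,5; python3 mv.py .466 .1932 .079 6.9|head -2
```

```text
t 9.825 pos [0.4662 0.1927 0.0396] ang 6.93 w 0.0353 F [ 1.1 -1.8  0.6] tilt [ 0.  0. -1.]
shift [ 0.0011 -0.0002 -0.0788] turn 0.0003 rows 0.6301792273603992
```

View pics/o_side.png

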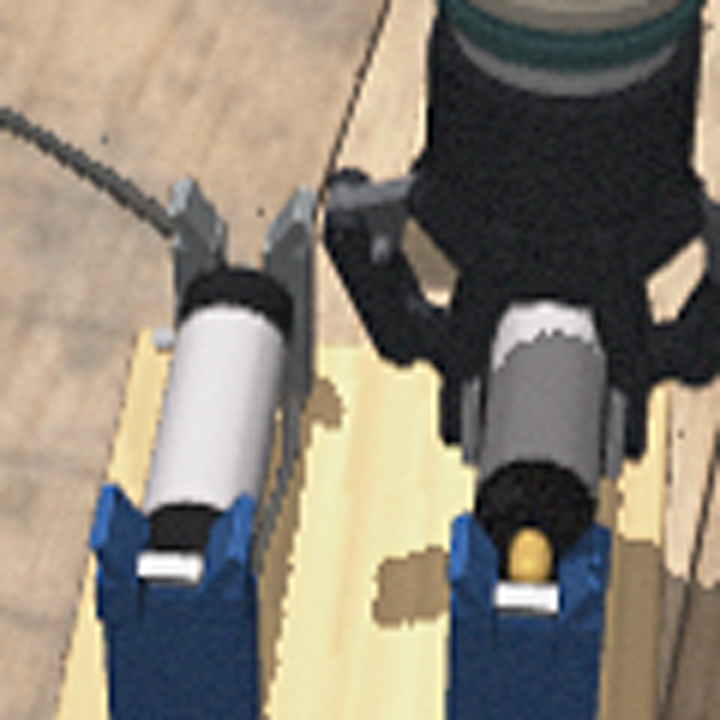

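View pics/o_top.png

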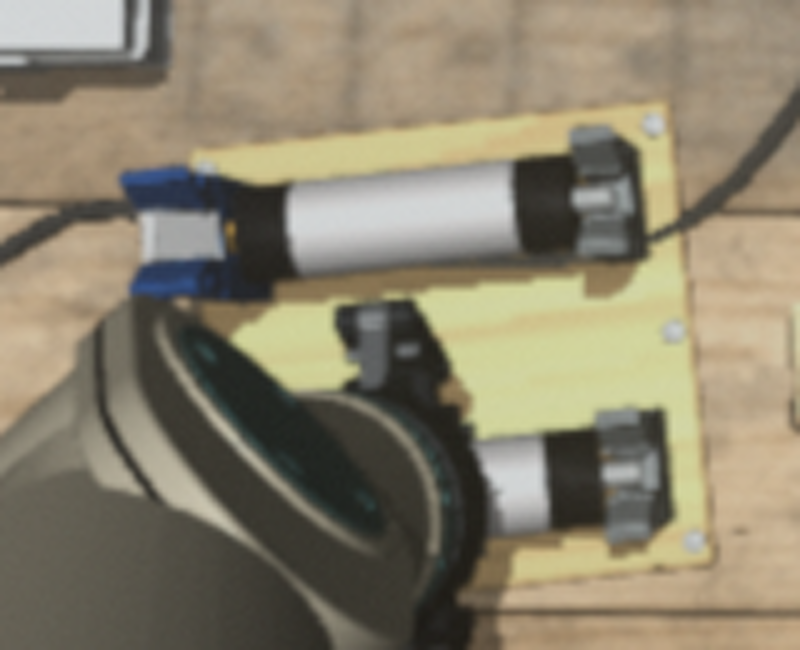

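The roller has pivoted: the pin is at side (530,560) on the ramp and the stub is in the notch (top (630,470)). I'll lower 2 mm more and let go.

carry_out(deltas="0 0 0.004 0; 0 0 0.004 0")

```text
t: 10.07
position: [0.4661, 0.1926, 0.0375]
orientation: [-2.083, -2.352, 0.0]
ft_force: [1.0, -2.2, -1.0]
width: 0.035
```

carry_out(deltas="0 0 0 0; 0 0 0 0; 0 0 0 0; 0 0 0 0; 0 0 0 0", claw=1)

```text
t: 10.7
position: [0.4661, 0.1927, 0.0376]
orientation: [-2.083, -2.352, -0.0]
ft_force: [0.5, -0.3, -0.6]
width: 0.0855
```

```bash
python3 shot.py p side,265,230,120,120,6 top,120,210,160,130,5; python3 mv.py .466 .1932 .079 6.9|head -2
```

```text
t 10.8 pos [0.4662 0.1926 0.0376] ang 6.93 w 0.0854 F [-0.3  0.7 -0.1] tilt [ 0.  0. -1.]
shift [ 0.0011 -0.0002 -0.0827] turn 0.0003 rows 0.6617012223032475
```

View pics/p_side.png

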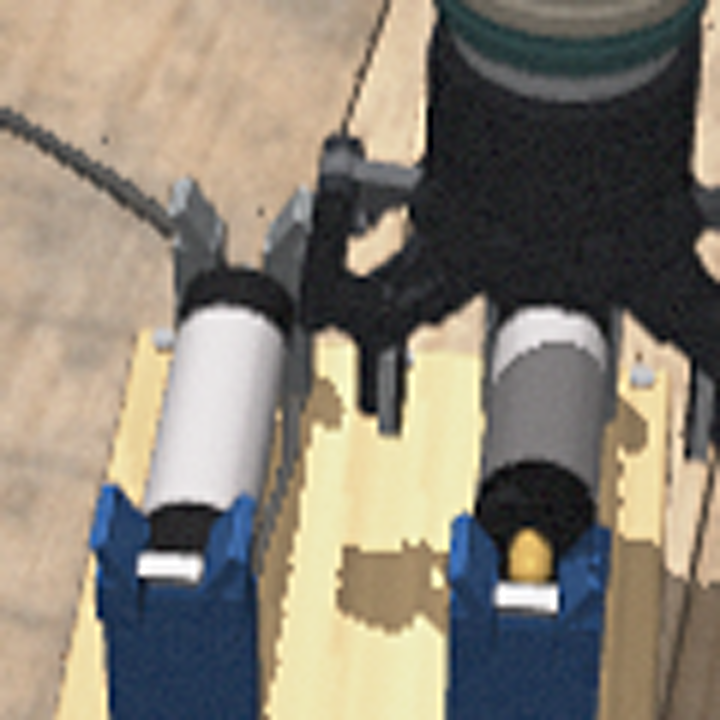

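View pics/p_top.png

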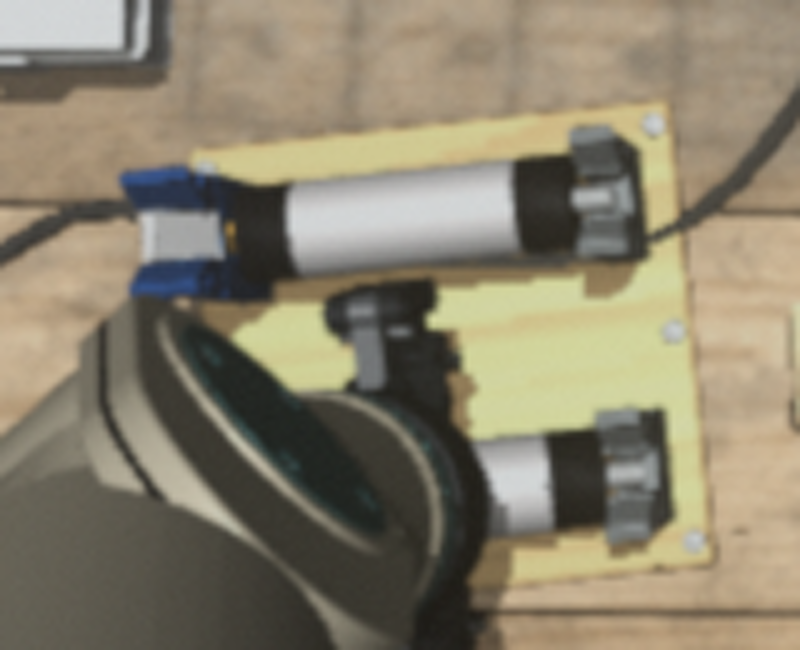

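The roller lies free with its stub in the notch and its pin on the ramp; the fingers are open at 85 mm and the force is about 0. Next I'll raise, shut the fingers and shift over the black cap at the pin end.

carry_out(deltas="0 0 -0.05 0; 0 0 -0.13 0; 0 0 -0.2 0; 0 0 -0.2 0; 0.05 0 -0.2 0")

```text
t: 11.42
position: [0.4633, 0.2151, 0.1373]
orientation: [2.087, 2.346, -0.003]
ft_force: [0.4, 0.4, 0.3]
width: 0.0852
```

carry_out(deltas="0.048 0 0 0; 0.048 0 0 0; 0.048 0 0 0; 0.048 0 0 0; 0.048 0 0 0", claw=-1)

```text
t: 12.05
position: [0.4604, 0.2404, 0.1375]
orientation: [2.084, 2.35, -0.001]
ft_force: [0.3, 0.6, 0.1]
width: -0.0001
```

```bash
python3 shot.py q side,265,200,120,150,5 top,100,190,160,150,5; python3 mv.py .466 .1932 .079 6.9|head -2
```

```text
t 12.15 pos [0.4604 0.2408 0.1376] ang 6.88 w -0.0001 F [ 0.2 -0.5 -0. ] tilt [-0. -0. -1.]
shift [-0.0958 -0.0002  0.1172] turn -0.0002 rows 1.2107090569223713
```

View pics/q_side.png

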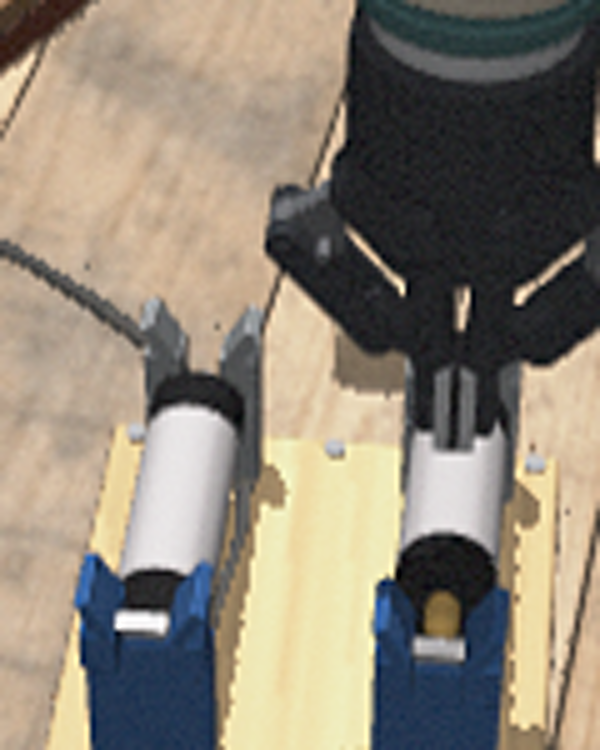

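View pics/q_top.png

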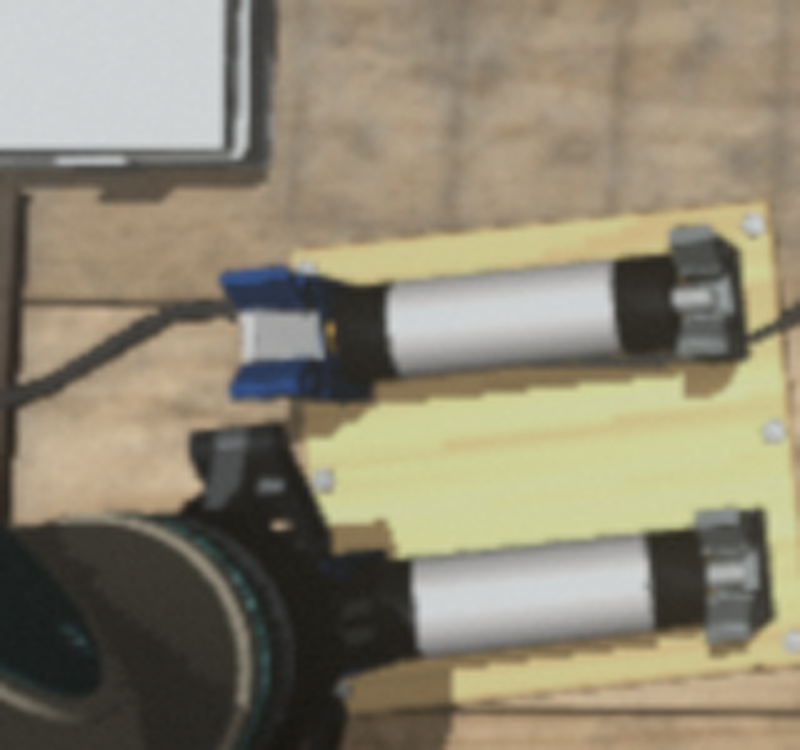

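```bash
python3 -c "
from h import *
for z in(.13,.14,.15,.16): print(z,(proj('side',[.4604,.2408+.011,z])-(265,200)+.5)*5-.5)
o=np.array([.4643,.197]);c,sn=np.cos(.12),np.sin(.12)
L=lambda w:(np.array([[c,sn],[-sn,c]])@(w[:2]-o)).round(4)
print(L(np.array([.4604,.2408])))
print('cap edge',L(onz('top',px((412,610),5,(100,190)),.09)),L(onz('top',px((652,582),5,(100,190)),.07)))
"
```

```text
0.13 [443.61555269 501.83343218]
0.14 [444.75259049 481.02490123]
0.15 [445.90534087 459.92881958]
0.16 [447.07413182 438.5391853 ]
[0.0014 0.044 ]
cap edge [-0.0001  0.0363] [-0.0001 -0.0439]
```

carry_out(deltas="0.006 0 0.03 0; 0.006 0 0.06 0; 0.006 0 0.08 0; 0.006 0 0.08 0")

```text
t: 12.65
position: [0.459, 0.2438, 0.0963]
orientation: [-2.082, -2.351, 0.004]
ft_force: [-0.0, 0.0, -0.3]
width: -0.0003
```

carry_out(deltas="0 0 0.006 0; 0 0 0.012 0; 0 0 0.018 0; 0 0 0.024 0; 0 0 0.024 0")

```text
t: 13.28
position: [0.4599, 0.2443, 0.0855]
orientation: [-2.083, -2.352, 0.0]
ft_force: [-0.2, 1.2, -0.3]
width: 0.0001
```

```bash
python3 shot.py r side,265,230,120,120,6; python3 mv.py .466 .1932 .079 6.9|head -2
```

```text
t 13.325 pos [0.4599 0.2443 0.0856] ang 6.93 w 0.0002 F [0.1 0.7 0.3] tilt [ 0. -0. -1.]
shift [-0.1029 -0.0002  0.0132] turn 0.0003 rows 0.8297497771450749
```

View pics/r_side.png

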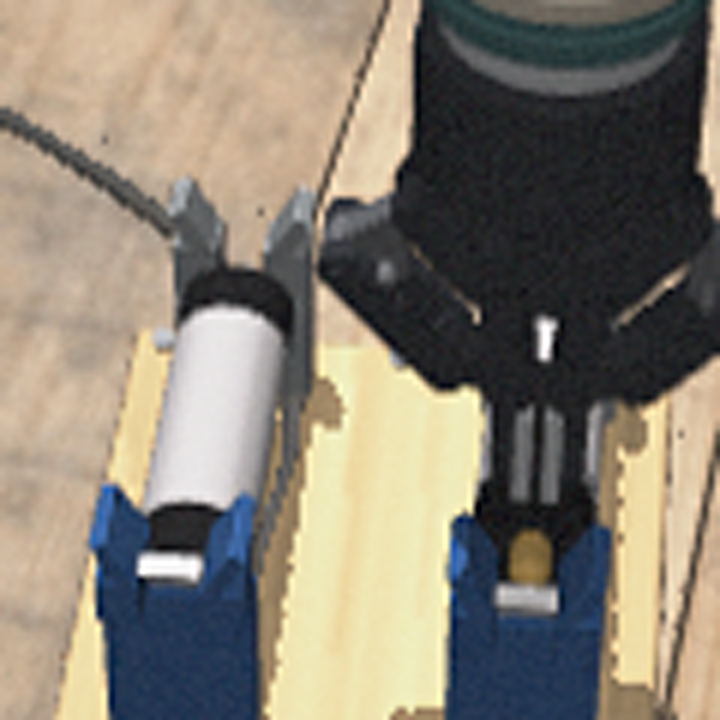

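The fingertips are at about (537,500), just above the black cap. I'll press on in small steps.

carry_out(deltas="0 0 0.004 0; 0 0 0.008 0; 0 0 0.012 0; 0 0 0.012 0")

```text
t: 13.82
position: [0.4606, 0.2452, 0.0801]
orientation: [2.083, 2.352, 0.004]
ft_force: [0.8, 0.5, 3.1]
width: -0.0001
```

carry_out(deltas="0 0 0.003 0; 0 0 0.006 0; 0 0 0.01 0; 0 0 0.01 0")

```text
t: 14.32
position: [0.4595, 0.244, 0.0744]
orientation: [-2.083, -2.352, 0.001]
ft_force: [-0.7, -1.0, -0.3]
width: 0.0002
```

```bash
python3 shot.py s side,265,230,120,120,6; python3 mv.py .466 .1932 .079 6.9|head -2
```

```text
t 14.375 pos [0.4594 0.2436 0.0743] ang 6.92 w 0.0002 F [-0.7  0.3 -1.2] tilt [-0.001 -0.001 -1.   ]
shift [-0.1017  0.0009 -0.0094] turn 0.0002 rows 0.8174654256005307
```

View pics/s_side.png

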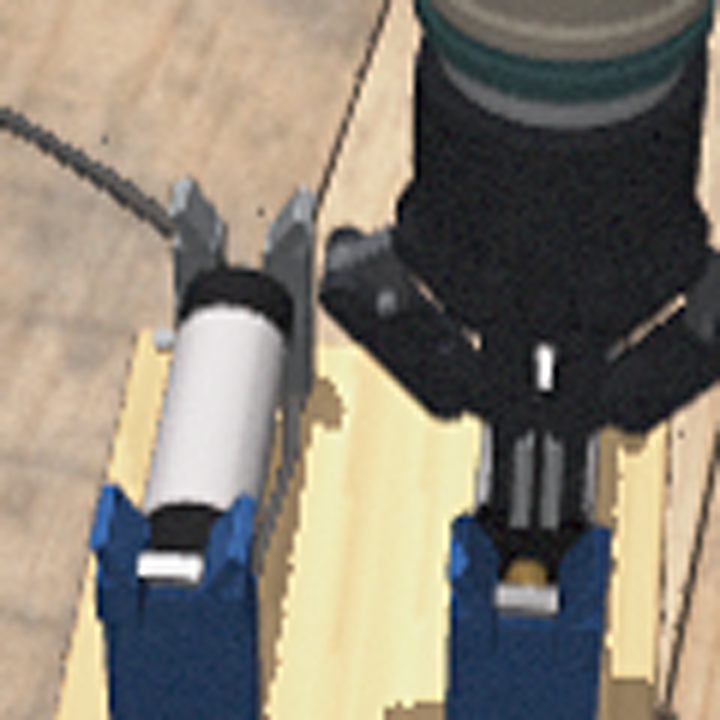

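carry_out(deltas="0 0 0.003 0; 0 0 0.006 0; 0 0 0.01 0; 0 0 0.01 0")

```text
t: 14.88
position: [0.4597, 0.2441, 0.0694]
orientation: [-2.083, -2.351, 0.001]
ft_force: [0.2, -0.7, 0.8]
width: 0.0004
```

carry_out(deltas="0 0 0.003 0; 0 0 0.006 0; 0 0 0.01 0; 0 0 0.01 0")

```text
t: 15.38
position: [0.4598, 0.2442, 0.0645]
orientation: [-2.083, -2.352, 0.0]
ft_force: [-0.1, -0.6, 0.3]
width: 0.0
```

```bash
python3 shot.py u side,265,230,120,120,6; python3 mv.py .466 .1932 .079 6.9|head -2
```

```text
t 15.425 pos [0.4598 0.2442 0.0646] ang 6.93 w -0.0003 F [ 0.4  0.8 -0.5] tilt [-0. -0. -1.]
shift [-1.028e-01 -1.000e-04 -2.890e-02] turn 0.0003 rows 0.8543904268477129
```

View pics/u_side.png

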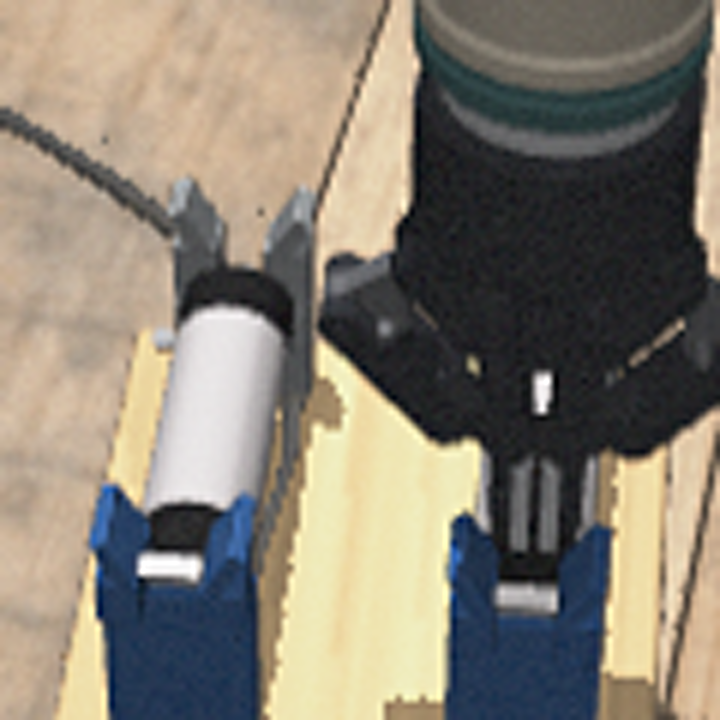

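The pin is no longer visible above the ramp and the force is zero, so it seems to have snapped in. I'll raise the hand and move away to look.

carry_out(deltas="0 0 -0.05 0; 0 0 -0.13 0; 0 0 -0.22 0; 0 0 -0.32 0; 0 0 -0.36 0")

```text
t: 16.05
position: [0.461, 0.2451, 0.2477]
orientation: [2.082, 2.35, 0.007]
ft_force: [0.1, -0.1, -0.9]
width: 0.0003
```

carry_out(deltas="-0.1 0 0 0; -0.2 0 0 0; -0.32 0 0 0; -0.42 0 0 0; -0.48 0 0 0")

```text
t: 16.68
position: [0.4887, 0.0028, 0.2447]
orientation: [2.087, 2.347, -0.001]
ft_force: [-0.4, 0.7, 0.4]
width: -0.0003
```

```bash
python3 shot.py v side,265,230,120,120,6 top,140,225,130,115,6; python3 mv.py .466 .1932 .079 6.9|head -2
```

```text
t 16.775 pos [0.4888 0.0015 0.2445] ang 6.54 w -0.0 F [ 0.2 -0.2 -0.4] tilt [-0.    -0.002 -1.   ]
shift [ 0.3867 -0.0016  0.3302] turn -0.004 rows 4.06811688593214
```

View pics/v_side.png

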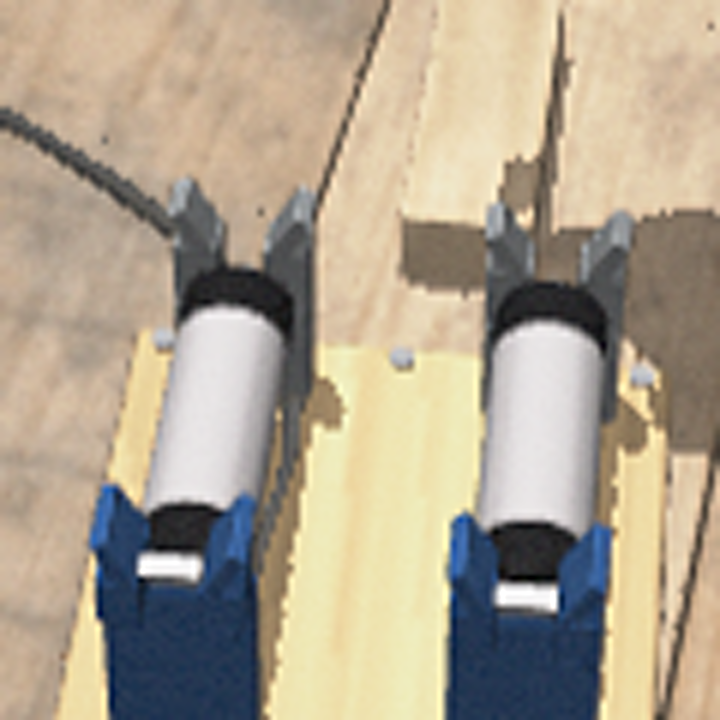

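View pics/v_top.png

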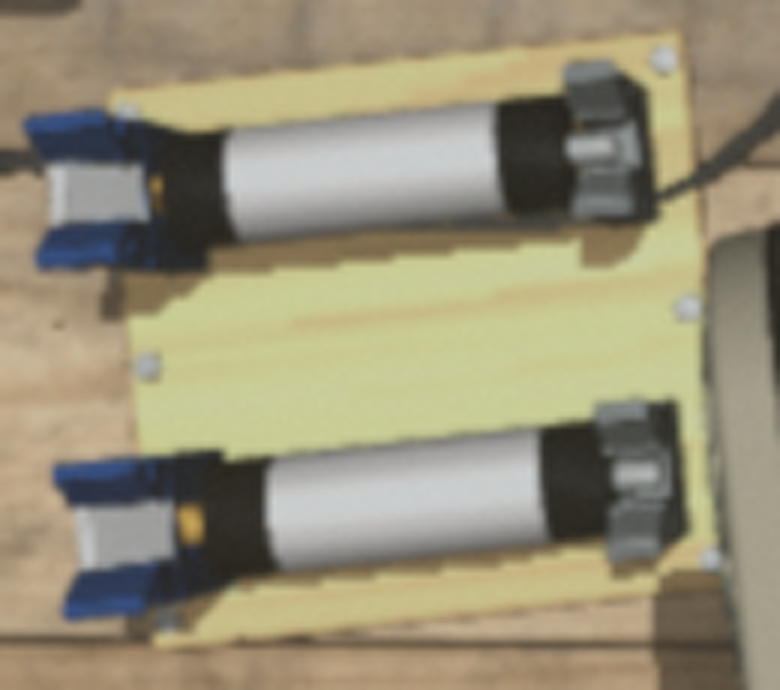

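The front roller now lies level like its neighbour: in the side view its white tube runs from row 322 to 523, against 305 to 505 for the neighbour. In the top view brass shows only at (190,525), below the ramp edge, and the stub is in the notch at (640,472). The hand is clear, so I'm handing in.

```bash
python3 -c "
from station import job_done,sense
print(sense()['ft_force'],sense()['t']); print(job_done())"
```

```text
[ 0.16748801 -0.22226509 -0.44981471] 16.775
the job is handed in; nothing more can be done
None
```

The spare roller is in the front place of the stand and the job is handed in at about 17 s; the hand-in returned no verdict.

- **Laying it:** I gripped the roller across its middle and lowered it until the pin met the ramp. It then pivoted in a 20 N grip until the stub sat in the notch, and I let go. It stayed there with the fingers open and about 0 N on the wrist.
- **Pressing it:** I pushed the black cap at the pin end down with shut fingers until the pin snapped in. The highest force I read was about 3 N, below the stated 5–15 N. I only read it at the end of each step, so the peak may have been missed.
- **Last pictures:** The roller lies level and parallel like its neighbour, with its stub in the notch and no pin left on the ramp. It sits about 3.5 mm towards the grey cheek compared with the neighbour, which fits a seated pin. I judged the pin's depth in the hole from the pictures only, not by measuring it. The pale offcut looks undisturbed. I did not check the sanding block or the brown offcut at the end, but the arm never went near them.
- **What disagreed:** The reported tool height was about 33 mm lower than both cameras showed, so I used the camera heights. The side camera also placed things about 4 mm further towards +y near the stand than the top camera did, so I aligned the roller by the top camera.

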